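# Re-lay the pump base plate after clearing worn parts

### The arm

A 7-joint arm with a two-finger parallel gripper is mounted at the origin on a cart in front of the work surface, level with it; the furniture and walls round the work are solid. World frame = base frame: x ahead of the robot, y to its left, z up, the work surface at z = 0. Lengths are in m, angles in rad, forces in N, time in s.
With the tool pointing down it reaches from about 0.4 to 0.85 m from the base axis. Payload 10.4 kg.
Tool frame: the origin (TCP) lies on the centre line of the jaws, within the pads' length; the fingertips stand 17 mm ahead of it and the grasp point (between the pads) lies 2 mm behind it; z points along the fingers, y is the line along which they close (so a half turn about z gives the same grasp; the last joint's range is limited). The gripper opens to 85 mm and grips with 20 to 120 N. Pads are 22 mm wide; open, the fingers measure 114 mm over their backs; the gripper's body (76 mm by 85 mm) begins 54 mm behind the grasp point. The pads swing forward as they close: fully open they stand 13 mm farther back than shut.
Start: joints at [-1.28, 0.332, -0.065, 1.46, 0.022, 1.35, -0.088], TCP at [0.193, 0.595, 0.22] pointing down, gripper open.
Joint ranges: [-2.6, 2.6], [-0.5, 2.12], [-1.47, 1.34], [0.16, 2.42], [-1.27, 4.41], [0.06, 2.06], [-2.6, 2.6]. Speed limits (rad/s): [2.22, 2.22, 2.79, 2.79, 3.14, 3.14, 3.14].

### API

Orientations are given as a unit quaternion [x, y, z, w].
In Python, from workcell import sensors, imaging, order, spotter gives the robot as it stands. The module is installed in compiled form; this text tells all that it offers.
- The arm moves only by the shell command python3 -m inch 'ROWS' [FORCE]. ROWS is JSON, a list that holds one entry, the list of rows, each a list of 7 numbers: the shift along the tool's x, y, z in m, then the turn, a rotation vector about the tool's x, y, z in rad, then the closure, from -1 (fully open) to 1 (shut). In form: [[[x, y, z, ax, ay, az, hand], ...]]. A call has 1 to 10 rows; each row is the pose to reach, as a shift and turn from the pose commanded when the call began, along the tool's axes at that moment; what a row does not reach only later rows make up. A row lasts 1/10 s, in which the tool goes at most 50 mm and 8.59 degrees, less where a joint would pass 70% of its speed; a pose out of reach is approached as far as the arm can. A call with a gripper value outside its range is refused whole. The fingers move at their own pace and stop on an object; FORCE is the grip in N (left out, the last holds). Time passes only in rows, so rows that repeat a pose let the fingers close. It gives the time, the measured TCP pose, the force, the opening and the grip force at its end, in the units of the state.
- sensors.get_obs(): the state, without advancing time (a new reading comes with each control period).
- imaging.camera(name): name is "side" or "top"; returns the picture (400x640x3 uint8, blue, green, red); there is no depth.
- imaging.calibration(name): a dict with "mtx" (3x3 intrinsics, pixels), "R" (3x3) and "t" (3): a world point X has camera coordinates R X + t. Camera axes: x right, y down, z forward; pixel columns grow to the right and rows downward; lengths in m; the calibration is good to about 2 mm. A picture is of the moment at which its call begins. calibration takes no time and is no camera call.
- order.hand_in(): hands the job in; it is judged then, once.
Trained networks look in the newest picture that a camera, given by its name, has taken for a name from the list of things; names that differ only in an ending like _2 or _b are one class to them, and where a whole thing is asked for, a point or a joint stands for the part that bears it (a point fixed in the world has none). Each returns a list of dicts, best first, with "conf" (0 to 1); they miss things now and then, are a little off and sometimes report something else, mostly with a low value. They report only what shows in the picture. A call takes as long as a camera call.
- spotter.look_for(label, camera): "pixel" ([column, row] in pixels, amid what is visible of it).
The state is a dict: "clock": time; "joint_pos": joint angles; "joint_velocities": joint speeds; "tau": joint torques, N m; "position": TCP position; "ee_rot": TCP orientation; "ft_force": force on the tool from outside, world axes, zero at the start; "torque": the same for the moment, N m; "grip_width": opening from 0.0 (shut) to 1.0 (fully open); "grasp_force": force on a finger pad.
Only numpy, scipy, OpenCV 4.12 (cv2) and the standard library are available. Lean on these libraries where they do the work, as an engineer would, in place of code of your own. Each camera call takes 0.05 s, during which the arm holds its last target. There are 200 camera calls.

### The job

Make the pump place at the stop bar ready: drop all the worn parts (bushes, pinion, bearing) lying in front of the bar into the steel reject bin. Then fetch the base plate by its handle, first rest its edge opposite the handle on the table along the stop bar, with the plate clearly tilted, the whole plate in line with the bar, and from there pivot it down under control, without letting it fall, until it lies flat, close up to the bar (within about 1 cm) and level with the bar's ends. Finally stand the pump upright on the dark pad of the plate, square with it, and leave the other things alone.

Things in the scene. Friction and masses are not known exactly. Their poses are not given: they have to be found in the camera images.
- base_plate: grey plate 140x120x10 mm, 0.8 kg, at first flat. Origin: centre of underside; x (140 mm) points from the handle to the toe edge, the one to rest first; z up. Handle: round bar 12 mm thick along y at x = -48 mm, axis 50 mm above the underside (40 above the top face), free to grip over 70 mm between its posts. Lightly held, the plate can turn about the bar between the fingers
- plate_toe (a point): middle of the lower toe edge of the plate, plate frame (70, 0, 0) mm; axes as the plate's
- plate_bar (a point): middle of the handle bar's axis, plate frame (-48, 0, 50) mm
- plate_pad (a point): centre of the dark pad (68 x 90 mm, flush with the top face) on which the pump belongs, plate frame (22, 0, 10) mm
- stop_face (a point): middle of the stop bar's front face (to the robot's left, +y), at table height. Fixed steel bar, 120 mm long (y), 18 mm deep, 16 mm high. x points into the bar, to the robot's right; the plate belongs on the -x side, toe edge touching this face, middles in line, plate x parallel to this x. While tilted, the 10 mm thick toe overhangs towards the bar: rest it some 10 mm short. A fixed red case, 110 mm high, stands close by at world x > 0.54 m, y -0.21 to 0
- reject_bin: dark sheet-steel bin fixed on the table, 130 (x) x 140 (y) x 70 mm high, open on top, walls 4 mm (inside 122 x 132 mm); origin: centre of its underside. Between it and the stop bar stands a fixed grey power supply, 60 mm high, at world x 0.30 to 0.45, y 0.08 to 0.19 m: lift things over it
- feed_pump: grey feed pump, yellow side port, 66x92x96 mm, 0.8 kg, on a rectangular foot (x -33 to 33, y -39 to 46, 12 mm thick). Origin on the foot's underside; z up. Round top stub, 20 mm diameter, axis at (0, 4) mm, from 72 to 96 mm height, good to grip from above; barrel 61 mm wide from 44 to 72 mm. On the pad: origin over the pad's centre, its y along the plate's y, either way round
- worn_bush_short: worn part: dark steel bush (tube; grip it on the outside, its bore is blocked), 42 mm diameter, 50 mm tall, standing; origin at the centre of its underside, z along its axis; 0.24 kg
- worn_bush_tall: worn part: dark rusty steel bush (tube; grip it on the outside, its bore is blocked), 42 mm diameter, 62 mm tall, standing; origin at the centre of its underside, z along its axis; about 0.3 kg
- worn_pinion: worn part: dark toothed pinion, 57 mm over the teeth, 30 mm tall: toothed rim 20 mm, on top a hub of 30 mm diameter; about 0.2 kg, lying flat; origin at the centre of its underside, z along its axis
- worn_bearing: worn part: ball bearing, 62 mm diameter, 16 mm tall, lying flat; origin at the centre of its underside, z along its axis; 0.2 kg
- part_carton_i: bystander, leave alone: light brown carton 82x92x56 mm; origin at the centre of its underside
- part_carton_k: bystander, leave alone: dark brown carton 64x78x44 mm; origin at the centre of its underside

How it is judged:
On the way, in this order (a step that is already met when the one before it is completed fails the run):
1. every worn part present is in the reject bin (x of worn_bush_short in the frame of reject_bin between -0.065 and 0.065 m and y of worn_bush_short in the frame of reject_bin between -0.07 and 0.07 m and height (world z) of each of worn_bush_short, worn_bush_tall, worn_pinion, worn_bearing below 0.075 m and linear speed of each of worn_bush_short, worn_bush_tall, worn_pinion, worn_bearing below 0.03 m/s and x of worn_bush_tall in the frame of reject_bin between -0.065 and 0.065 m and y of worn_bush_tall in the frame of reject_bin between -0.07 and 0.07 m and x of worn_pinion in the frame of reject_bin between -0.065 and 0.065 m and y of worn_pinion in the frame of reject_bin between -0.07 and 0.07 m and x of worn_bearing in the frame of reject_bin between -0.065 and 0.065 m and y of worn_bearing in the frame of reject_bin between -0.07 and 0.07 m), for 0.2 s.
2. the plate's toe edge rests on the table at the stop bar, the plate tilted by more than 17 degrees (height (world z) of plate_toe between -0.006 and 0.006 m and x of plate_toe in the frame of stop_face between -0.03 and 0.01 m and y of plate_toe in the frame of stop_face between -0.02 and 0.02 m and angle between base_plate's own z axis and vertical between 0.3 and 1.4 rad), for 0.2 s.
3. pivoted almost down on that edge at a controlled speed (height (world z) of plate_toe between -0.006 and 0.006 m and x of plate_toe in the frame of stop_face between -0.03 and 0.01 m and y of plate_toe in the frame of stop_face between -0.02 and 0.02 m and angle between base_plate's own z axis and vertical between 0.04 and 0.25 rad and angular speed of base_plate below 1.2 rad/s).
4. the plate lies flat in its place at the stop bar (angle between base_plate's own z axis and vertical below 0.03 rad and height (world z) of base_plate below 0.005 m and x of plate_toe in the frame of stop_face between -0.015 and 0.006 m and y of plate_toe in the frame of stop_face between -0.015 and 0.015 m and angle between the x axis of base_plate and the x axis of stop_face, either way round below 0.12 rad and x of plate_bar in the frame of stop_face below -0.08 m), for 0.2 s.
At the end, for the whole second after the job is handed in: Worn parts at rest in the bin; plate flat, toe edge within 15 mm of the stop bar's face, middles within 15 mm, within 7 degrees of parallel; pump upright at rest on the plate, origin within 18 mm of the pad's centre, its y within 0.2 rad of the plate's y (all of step 1 and all of step 4 and angle between feed_pump's own z axis and vertical below 0.06 rad and horizontal distance between feed_pump and plate_pad below 0.018 m and angle between the y axis of feed_pump and the y axis of base_plate, either way round below 0.2 rad and z of feed_pump in the frame of base_plate between 0.005 and 0.016 m and linear speed of feed_pump below 0.02 m/s); the robot touches nothing.
It fails at once if a bystander (light brown carton 82x92x56 mm) was moved by more than 5 cm (distance of part_carton_i from where it was at the start of the episode above 0.05 m).
It fails at once if a bystander (dark brown carton 64x78x44 mm) was moved by more than 5 cm (distance of part_carton_k from where it was at the start of the episode above 0.05 m).
Of worn_bush_short, worn_bush_tall, worn_pinion, worn_bearing only 3 to 4 are there at a start; the rules pass over those that are not, and their reading is None.
At some moment in a run one of worn_bush_short, worn_bush_tall, worn_pinion, worn_bearing, feed_pump may be knocked a few centimetres aside while the robot is not near it.
Once in a run the grip may slacken for a moment while it holds something.
It also fails if it takes over 192 s, if anything falls off the work surface, if the arm or the gripper's body presses on something with over 40 N, if the wrist force passes 120 N, or if a joint passes its speed limit or range.

## Working session

There is one attempt and no reset: what is moved stays moved. The work goes in short steps, Python scripts to look and compute and a shell command to move; the robot and the scene stay as the last step left them, time stands still between calls to the robot, and variables do not carry over. Pictures are saved under pics/ and viewed, at most 14 in all, crops included, and the job is handed in when it is done.

```bash
mkdir -p pics
cat > h.py <<'E'
import numpy as np, cv2
from workcell import sensors, imaging, order, spotter
from scipy.spatial.transform import Rotation as R
def ray(cam,px):
    c=imaging.calibration(cam);K=np.array(c['mtx']);Rm=np.array(c['R']);t=np.array(c['t']).ravel()
    d=Rm.T@np.linalg.inv(K)@np.array([px[0],px[1],1.]);return -Rm.T@t,d
def at(cam,px,z):
    o,d=ray(cam,px);return o+d*(z-o[2])/d[2]
def proj(cam,X):
    c=imaging.calibration(cam);p=np.array(c['mtx'])@(np.array(c['R'])@np.array(X)+np.array(c['t']).ravel());return p[:2]/p[2]
def snap(cam,name):
    im=imaging.camera(cam);cv2.imwrite(f'pics/{name}.png',im);return im
def st():
    o=sensors.get_obs();print(round(o['clock'],2),np.round(o['position'],4),np.round(R.from_quat(o['ee_rot']).as_matrix(),3).tolist(),'q',np.round(o['joint_pos'],2),'F',np.round(o['ft_force'],1),o['grip_width'],o['grasp_force'])
    return o
def rel(target):
    o=sensors.get_obs();return R.from_quat(o['ee_rot']).as_matrix().T@(np.array(target)-o['position'])
E
python3 - <<'E'
from h import *
st()
for c in('top','side'):
    snap(c,c+'0'); print(c,ray(c,(320,200)))
    for l,z in [('worn_bush_short',.05),('worn_bush_tall',.062),('worn_pinion',.03),('worn_bearing',.016),('base_plate',.01),('plate_bar',.05),('plate_pad',.01),('plate_toe',0),('stop_face',0),('reject_bin',.07),('feed_pump',.096),('part_carton_i',.056),('part_carton_k',.044)]:
        r=spotter.look_for(l,c)
        print(l,[(np.round(a['pixel']).astype(int).tolist(),round(a['conf'],2),np.round(at(c,a['pixel'],z)[:2],3).tolist()) for a in r[:2]])
E
```

```text
0.0 [0.1928 0.5941 0.2189] [[-0.951, 0.309, -0.0], [0.309, 0.951, -0.001], [-0.0, -0.001, -1.0]] q [-1.28  0.33 -0.06  1.46  0.02  1.35 -0.09] F [-0.7  0.2  0.6] 0.9965503878605608 0.0
top (array([0.34670272, 0.02252817, 1.02905596]), array([ 1.54843956e-01, -8.82744907e-04, -9.88057269e-01]))
worn_bush_short [([380, 218], 0.77, [0.456, -0.136]), ([291, 188], 0.21, [0.531, 0.099])]
worn_bush_tall [([405, 236], 0.71, [0.41, -0.2]), ([429, 273], 0.64, [0.319, -0.258])]
worn_pinion [([336, 212], 0.81, [0.472, -0.024])]
worn_bearing []
base_plate [([292, 191], 0.85, [0.529, 0.1])]
plate_bar [([289, 192], 0.55, [0.521, 0.106])]
plate_pad [([419, 222], 0.74, [0.452, -0.251]), ([291, 189], 0.66, [0.535, 0.102])]
plate_toe [([291, 192], 0.96, [0.527, 0.104])]
stop_face [([418, 221], 0.74, [0.457, -0.249])]
reject_bin [([177, 230], 0.63, [0.408, 0.384])]
feed_pump [([307, 135], 0.65, [0.662, 0.061])]
part_carton_i [([445, 181], 0.89, [0.561, -0.309]), ([431, 270], 0.77, [0.328, -0.266])]
part_carton_k [([445, 181], 0.89, [0.563, -0.313]), ([431, 270], 0.77, [0.328, -0.27])]
side (array([ 0.11599693, -0.67100014,  0.51411661]), array([ 0.41202301,  0.77845954, -0.47365078]))
worn_bush_short [([354, 259], 0.93, [0.459, -0.169]), ([374, 190], 0.58, [0.682, 0.069])]
worn_bush_tall [([345, 286], 0.77, [0.391, -0.24])]
worn_pinion [([330, 240], 0.93, [0.463, -0.061])]
worn_bearing [([327, 262], 0.9, [0.425, -0.113])]
base_plate [([321, 209], 0.94, [0.532, 0.109])]
plate_bar [([320, 212], 0.94, [0.491, 0.037])]
plate_pad [([324, 211], 0.61, [0.534, 0.097])]
plate_toe [([323, 210], 0.6, [0.543, 0.119])]
stop_face [([378, 303], 0.6, [0.459, -0.254])]
reject_bin [([244, 177], 0.69, [0.377, 0.297])]
feed_pump []
part_carton_i [([319, 332], 0.68, [0.302, -0.306]), ([440, 296], 0.59, [0.526, -0.34])]
part_carton_k [([319, 332], 0.68, [0.307, -0.296]), ([440, 296], 0.59, [0.537, -0.331])]
```

Run:
```python
import cv2
t=cv2.imread('pics/top0.png')[80:320,130:480];cv2.imwrite('pics/top0c.png',cv2.resize(t,(800,549),interpolation=3))
t=cv2.imread('pics/side0.png')[110:380,180:500];cv2.imwrite('pics/side0c.png',cv2.resize(t,(711,600),interpolation=3))
```

```text
(no output)
```

View pics/top0c.png

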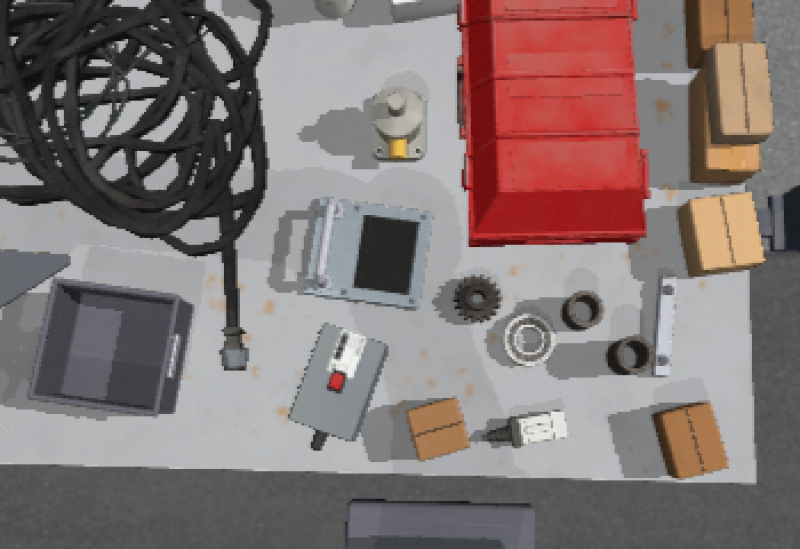

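View pics/side0c.png

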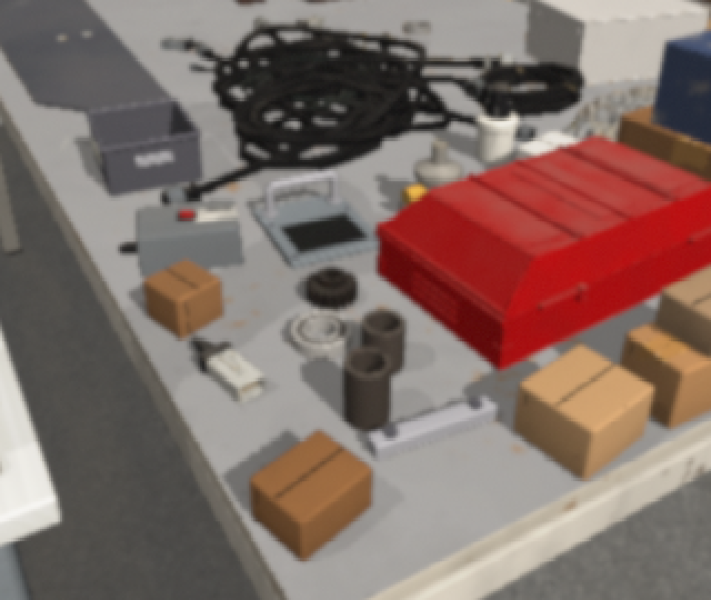

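Top crop (scale 2.286, offset 130,80): pinion at (477,298), bearing (528,340), short bush (582,310), tall bush (631,354) close to the stop bar (657..676, 277..376). The plate (centre about 370,250) has its handle left and its toe right, already facing the bar. The pump stub is at (397,103) and the bin rim centre at about (110,348). All four worn parts are present.

Run:
```python
from h import *
f=lambda p,z:np.round(at('top',(p[0]/2.286+130,p[1]/2.286+80),z)[:2],3).tolist()
for n,p,z in [('pin',(477,298),.03),('bear',(528,340),.016),('bs',(582,310),.05),('bt',(631,354),.062),('stub',(397,103),.096),
 ('bar0',(657,277),.016),('bar1',(676,279),.016),('bar2',(671,376),.016),('bar3',(653,374),.016),
 ('p0',(322,198),.01),('p1',(433,210),.01),('p2',(415,307),.01),('p3',(308,292),.01),('h0',(333,205),.056),('h1',(322,288),.056),
 ('b0',(57,280),.07),('b1',(192,298),.07),('b2',(159,413),.07),('b3',(30,400),.07)]: print(n,f(p,z))
# side check
g=lambda p,z:np.round(at('side',(p[0]/2.222+180,p[1]/2.222+110),z)[:2],3).tolist()
print('side');
for n,p,z in [('bs',(384,322),.05),('bt',(367,360),.062),('pin',(331,275),.03),('bear',(320,330),.016),('h0',(268,183),.056),('h1',(338,175),.056),('stub',(439,145),.096),('bar0',(372,438),.016),('bar1',(490,400),.016)]: print(n,g(p,z))
```

```text
pin [0.477, -0.029]
bear [0.43, -0.091]
bs [0.463, -0.149]
bt [0.414, -0.202]
stub [0.69, 0.07]
bar0 [0.51, -0.245]
bar1 [0.508, -0.267]
bar2 [0.393, -0.259]
bar3 [0.394, -0.238]
p0 [0.597, 0.162]
p1 [0.586, 0.025]
p2 [0.466, 0.044]
p3 [0.481, 0.173]
h0 [0.578, 0.142]
h1 [0.48, 0.15]
b0 [0.478, 0.448]
b1 [0.462, 0.294]
b2 [0.334, 0.321]
b3 [0.344, 0.465]
side
bs [0.463, -0.156]
bt [0.412, -0.207]
pin [0.474, -0.036]
bear [0.426, -0.098]
h0 [0.49, 0.148]
h1 [0.576, 0.123]
stub [0.685, 0.062]
bar0 [0.393, -0.248]
bar1 [0.508, -0.261]
```

```bash
python3 -m inch '[[[-0.36,-0.245,0,0,0,1.257,-1],[-0.36,-0.245,0,0,0,1.257,-1],[-0.36,-0.245,0,0,0,1.257,-1],[-0.36,-0.245,0,0,0,1.257,-1],[-0.36,-0.245,0,0,0,1.257,-1],[-0.36,-0.245,0,0,0,1.257,-1],[-0.36,-0.245,0,0,0,1.257,-1],[-0.36,-0.245,0,0,0,1.257,-1],[-0.36,-0.245,0,0,0,1.257,-1],[-0.36,-0.245,0,0,0,1.257,-1]]]' 60; python3 -c "
from h import *
st()"
```

```text
clock: 2.4
position: [0.4629, 0.2452, 0.2201]
ee_rot: [0.711, 0.704, 0.0, 0.001]
ft_force: [-0.8, -0.2, -0.2]
grip_width: 0.997
grasp_force: 0.0
2.4 [0.4629 0.2452 0.2201] [[0.01, 1.0, 0.002], [1.0, -0.01, -0.001], [-0.001, 0.002, -1.0]] q [-0.88  0.1   0.33  1.74 -0.03  1.3  -0.55] F [-0.8 -0.2 -0.2] 0.9972941202540343 0.0
```

```bash
python3 -m inch '[[[-0.398,0.004,0.08,0,0,0,-1],[-0.398,0.004,0.08,0,0,0,-1],[-0.398,0.004,0.08,0,0,0,-1],[-0.398,0.004,0.08,0,0,0,-1],[-0.398,0.004,0.08,0,0,0,-1],[-0.398,0.004,0.08,0,0,0,-1],[-0.398,0.004,0.08,0,0,0,-1],[-0.398,0.004,0.08,0,0,0,-1],[-0.398,0.004,0.08,0,0,0,-1],[-0.398,0.004,0.08,0,0,0,-1]]]'
python3 - <<'E'
from h import *
st()
for c in('top','side'):
    snap(c,c+'1')
    for l,z in [('worn_bush_short',.025),('worn_bush_tall',.031),('worn_pinion',.02),('worn_bearing',.012)]:
        r=spotter.look_for(l,c)
        print(c,l,[(round(a['conf'],2),np.round(at(c,a['pixel'],z)[:2],3).tolist()) for a in r[:2]])
E
```

```text
clock: 3.4
position: [0.4634, -0.1485, 0.1395]
ee_rot: [0.708, 0.706, -0.0, -0.0]
ft_force: [0.6, 0.5, 0.9]
grip_width: 1.002
grasp_force: 0.0
3.4 [ 0.4634 -0.1485  0.1395] [[0.002, 1.0, -0.0], [1.0, -0.002, -0.0], [-0.0, -0.0, -1.0]] q [-0.46  0.09  0.72  1.95 -0.06  1.12  0.28] F [0.6 0.5 0.9] 1.0016916642574913 0.0
top worn_bush_short [(0.62, [0.465, -0.138]), (0.24, [0.479, -0.021])]
top worn_bush_tall []
top worn_pinion []
top worn_bearing [(0.53, [0.533, 0.105])]
side worn_bush_short [(0.65, [0.476, -0.147])]
side worn_bush_tall [(0.7, [0.412, -0.216])]
side worn_pinion [(0.65, [0.466, -0.053]), (0.59, [0.417, -0.194])]
side worn_bearing [(0.93, [0.426, -0.098])]
```

```bash
python3 -m inch '[[[-0.004,0,0.05,0,0,0,-1],[-0.004,0,0.08,0,0,0,-1],[-0.004,0,0.104,0,0,0,-1],[-0.004,0,0.104,0,0,0,-1],[-0.004,0,0.104,0,0,0,0.6],[-0.004,0,0.104,0,0,0,0.6],[-0.004,0,0.104,0,0,0,0.6],[-0.004,0,0.104,0,0,0,0.6],[-0.004,0,0.104,0,0,0,0.6],[-0.004,0,0.104,0,0,0,0.6]]]' 60
```

```text
clock: 4.9
position: [0.4644, -0.1521, 0.0386]
ee_rot: [0.707, 0.707, 0.001, -0.0]
ft_force: [-14.6, 3.4, 40.4]
grip_width: 0.206
grasp_force: 20.0
```

```bash
python3 -m inch '[[[0,0,-0.05,0,0,0,0.6],[0,0,-0.1,0,0,0,0.6],[0,0,-0.14,0,0,0,0.6],[0.05,-0.01,-0.14,0,0,0,0.6],[0.1,-0.02,-0.14,0,0,0,0.6],[0.15,-0.03,-0.14,0,0,0,0.6],[0.2,-0.03,-0.14,0,0,0,0.6],[0.25,-0.03,-0.14,0,0,0,0.6],[0.3,-0.03,-0.14,0,0,0,0.6],[0.3,-0.03,-0.14,0,0,0,0.6]]]'
```

```text
clock: 5.9
position: [0.4328, 0.1548, 0.1764]
ee_rot: [0.704, 0.71, 0.001, -0.0]
ft_force: [0.1, -0.5, -0.2]
grip_width: 0.205
grasp_force: 0.0
```

Run:
```python
from h import *
st()
a=snap('top','top2')[80:320,130:480]
b=snap('side','side2')[110:380,180:500]
cv2.imwrite('pics/c2.png',np.hstack([cv2.resize(a[90:,130:],(400,273)),cv2.resize(b[60:,30:260],(400,365))[:273]]))
```

```text
5.9 [0.4328 0.1548 0.1764] [[-0.008, 1.0, 0.001], [1.0, 0.008, 0.002], [0.002, 0.001, -1.0]] q [-0.82 -0.02  0.37  1.96  0.01  1.2  -0.44] F [ 0.1 -0.5 -0.2] 0.20498083381002566 0.0
```

View pics/c2.png

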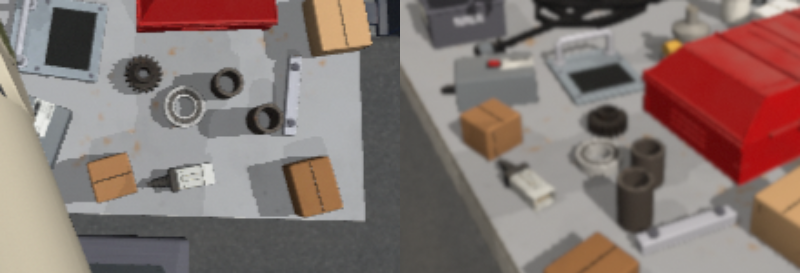

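View side1/top1.

The left crop shows the short bush at about (227,83), which is (385,216) in the full picture. It has not moved, so the fingers missed it. I'll compare the approach picture with where the gripper was.

Run:
```python
from h import *
a=cv2.imread('pics/top1.png')[130:280,280:480];b=cv2.imread('pics/side1.png')[160:340,240:480]
print(proj('top',(.4634,-.1485,.1395)),proj('side',(.4634,-.1485,.1395)),proj('top',(.4634,-.1485,.05)),proj('side',(.4634,-.1485,.05)))
cv2.imwrite('pics/c3.png',np.hstack([cv2.resize(a,(400,300)),cv2.resize(b,(400,300))]))
```

```text
[390.91519879 211.36857892] [351.78508792 216.50267326] [384.38135386 215.62334837] [350.84464897 252.97333407]
```

View pics/c3.png

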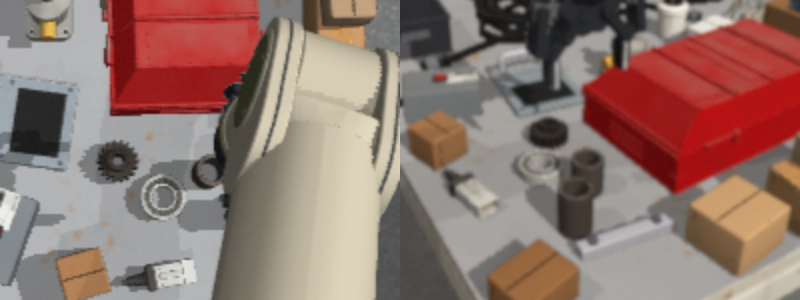

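```bash
python3 -m inch '[[[-0.309,0.03,0,0,0,-0.008,-1],[-0.309,0.03,0,0,0,-0.008,-1],[-0.309,0.03,0,0,0,-0.008,-1],[-0.309,0.03,0,0,0,-0.008,-1],[-0.309,0.03,0,0,0,-0.008,-1],[-0.309,0.03,0,0,0,-0.008,-1],[-0.309,0.03,0.05,0,0,-0.008,-1],[-0.309,0.03,0.1,0,0,-0.008,-1],[-0.309,0.03,0.125,0,0,-0.008,-1],[-0.309,0.03,0.125,0,0,-0.008,-1]]]' 60;  python3 - <<'E'
from h import *
st()
b=snap('side','side4')[180:330,260:460]
a=snap('top','top4')[150:300,300:500]
cv2.imwrite('pics/c4.png',np.hstack([cv2.resize(b,(400,300)),cv2.resize(a,(400,300))]))
E
```

```text
clock: 7.0
position: [0.4605, -0.1618, 0.0482]
ee_rot: [0.705, 0.709, -0.002, -0.002]
ft_force: [0.6, -0.0, 0.3]
grip_width: 1.004
grasp_force: 0.0
7.0 [ 0.4605 -0.1618  0.0482] [[-0.005, 1.0, -0.006], [1.0, 0.005, -0.0], [-0.0, -0.006, -1.0]] q [-0.42  0.26  0.74  2.03 -0.21  0.94  0.44] F [ 0.6 -0.   0.3] 1.0043709794585491 0.0
```

View pics/c4.png

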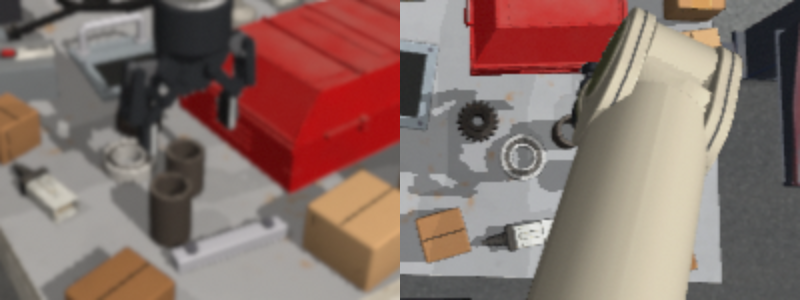

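Run:
```python
from h import *
for z in (.03,.044,.06,.075):
  for dx in(-.0425,.0425): print(z,dx,((proj('side',(.4605+dx,-.1618,z))-[260,180])*2).round())
print([((proj('side',(x,y,.05))-[260,180])*2).round() for x,y in ((.463,-.15),(.463,-.16))])
b=cv2.imread('pics/side4.png')[200:290,300:400];cv2.imwrite('pics/c5.png',cv2.resize(b,(660,594),interpolation=2))
```

```text
0.03 -0.0425 [151. 182.]
0.03 0.0425 [219. 156.]
0.044 -0.0425 [151. 171.]
0.044 0.0425 [220. 146.]
0.06 -0.0425 [151. 158.]
0.06 0.0425 [220. 134.]
0.075 -0.0425 [151. 146.]
0.075 0.0425 [221. 122.]
[array([182., 147.]), array([187., 152.])]
```

View pics/c5.png

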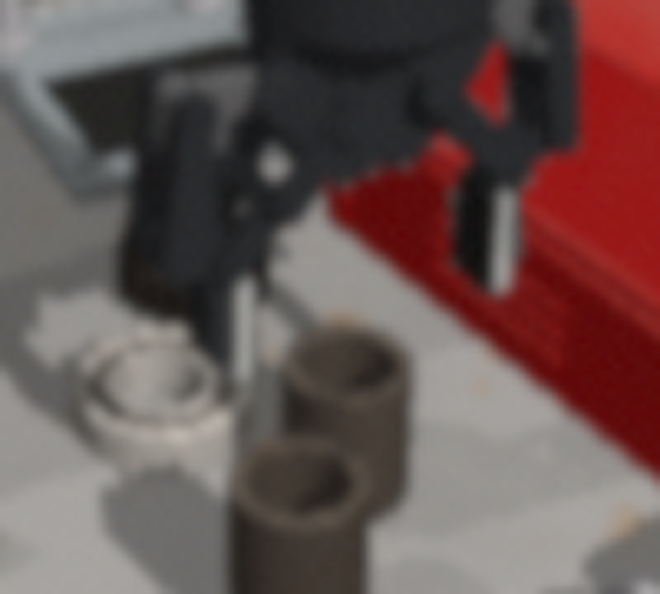

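```bash
python3 -m inch '[[[0.006,0.003,0.01,0,0,0,-1],[0.006,0.003,0.025,0,0,0,-1],[0.006,0.003,0.025,0,0,0,-1],[0.006,0.003,0.025,0,0,0,-1]]]' 60;python3 -c "
from h import *
st();snap('side','side6')"; python3 -m inch '[[[0,0,0,0,0,0,0.2],[0,0,0,0,0,0,0.2],[0,0,0,0,0,0,0.2],[0,0,0,0,0,0,0.2],[0,0,0,0,0,0,0.2],[0,0,0,0,0,0,0.2]]]' 60
```

```text
clock: 7.5
position: [0.4673, -0.1545, 0.0265]
ee_rot: [0.704, 0.71, 0.0, 0.0]
ft_force: [-0.3, 0.9, -0.3]
grip_width: 0.997
grasp_force: 0.0
7.5 [ 0.4673 -0.1545  0.0265] [[-0.008, 1.0, 0.001], [1.0, 0.008, 0.0], [0.0, 0.001, -1.0]] q [-0.41  0.3   0.72  2.04 -0.26  0.89  0.46] F [-0.3  0.9 -0.3] 0.997362561024373 0.0
clock: 8.15
position: [0.4668, -0.1548, 0.0263]
ee_rot: [0.704, 0.71, 0.0, -0.0]
ft_force: [-3.3, -0.2, 9.3]
grip_width: 0.463
grasp_force: 59.2
```

```bash
python3 -m inch '[[[0,0,-0.05,0,0,0,0.2],[0,0,-0.09,0,0,0,0.2],[0.03,0,-0.12,0,0,0,0.2],[0.08,-0.005,-0.12,0,0,0,0.2],[0.13,-0.005,-0.12,0,0,0,0.2],[0.18,-0.005,-0.12,0,0,0,0.2],[0.23,-0.01,-0.12,0,0,0,0.2],[0.28,-0.01,-0.12,0,0,0,0.2],[0.33,-0.02,-0.12,0,0,0,0.2],[0.38,-0.03,-0.12,0,0,0,0.2]]]' 60; python3 -m inch '[[[0.05,0,0,0,0,0,0.2],[0.1,0,0,0,0,0,0.2],[0.15,0,0,0,0,0,0.2],[0.187,0,0,0,0,0,0.2],[0.187,0,0,0,0,0,0.2],[0.187,0,0,0,0,0,0.2]]]' 60;python3 -c "
from h import *
st()
print(rel((.43,.412,.09)))
for c in('top','side'):
  snap(c,c+'7')
  for l,z in (('reject_bin',.07),('worn_bush_short',.1)): print(c,[(round(a['conf'],2),np.round(a['pixel']),at(c,a['pixel'],z).round(3)) for a in spotter.look_for(l,c)[:2]])
a=cv2.imread('pics/top7.png')[160:290,120:300];b=cv2.imread('pics/side7.png')[120:220,180:320]
cv2.imwrite('pics/c7.png',np.hstack([cv2.resize(a,(400,289)),cv2.resize(b,(400,289))]))
"
```

```text
clock: 9.15
position: [0.4333, 0.2244, 0.1456]
ee_rot: [0.704, 0.71, -0.0, -0.0]
ft_force: [0.5, -0.0, -2.6]
grip_width: 0.46
grasp_force: 62.2
clock: 9.75
position: [0.4321, 0.41, 0.1448]
ee_rot: [0.704, 0.71, -0.001, 0.0]
ft_force: [0.1, -0.8, -2.7]
grip_width: 0.465
grasp_force: 62.2
9.75 [0.4321 0.41   0.1448] [[-0.009, 1.0, -0.001], [1.0, 0.009, -0.002], [-0.002, -0.001, -1.0]] q [-1.1   0.32  0.32  1.65 -0.11  1.18 -0.74] F [ 0.1 -0.8 -2.7] 0.4645725556681615 62.19462275505066
[ 0.00214494 -0.00205769  0.054834  ]
top [(0.65, array([182., 232.]), array([0.404, 0.373, 0.07 ]))]
top [(0.8, array([158., 219.]), array([0.434, 0.422, 0.1  ])), (0.4, array([337., 212.]), array([ 0.464, -0.021,  0.1  ]))]
side [(0.87, array([246., 178.]), array([0.383, 0.29 , 0.07 ]))]
side [(0.79, array([249., 137.]), array([0.485, 0.557, 0.1  ]))]
```

View pics/c7.png

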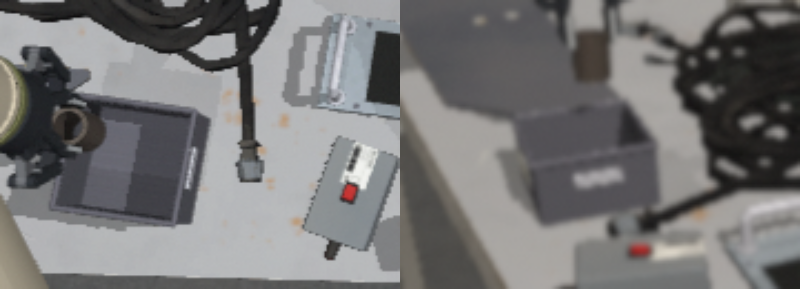

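```bash
python3 -m inch '[[[-0.005,-0.003,0.03,0,0,0,0.2],[-0.005,-0.003,0.06,0,0,0,0.2],[-0.005,-0.003,0.06,0,0,0,0.2],[-0.005,-0.003,0.06,0,0,0,-0.2],[-0.005,-0.003,0.06,0,0,0,-0.2],[-0.005,-0.003,0.06,0,0,0,-0.2],[-0.005,-0.003,0,0,0,0,-0.2],[-0.005,-0.003,-0.03,0,0,0,-1],[-0.05,0,-0.03,0,0,0,-1],[-0.1,0,-0.03,0,0,0,-1]]]'; python3 -m inch '[[[-0.05,0,0,0,0,0,-1],[-0.1,0,0,0,0,0,-1],[-0.15,0,0,0,0,0,-1],[-0.2,-0.005,0,0,0,0,-1],[-0.25,-0.01,0,0,0,0,-1],[-0.3,-0.01,0,0,0,0,-1],[-0.35,-0.01,0,0,0,0,-1],[-0.4,-0.015,0,0,0,0,-1],[-0.45,-0.02,0,0,0,0,-1],[-0.5,-0.025,0,0,0,0,-1]]]'
python3 - <<'E'
from h import *
st()
print('to bt',rel((.413,-.207,.036)))
for c in('top','side'):
    snap(c,c+'8')
    for l,z in [('worn_bush_short',.03),('worn_bush_tall',.031),('worn_pinion',.02),('worn_bearing',.012)]:
        r=spotter.look_for(l,c)
        print(c,l,[(round(a['conf'],2),np.round(at(c,a['pixel'],z)[:2],3).tolist()) for a in r[:2]])
E
```

```text
clock: 11.05
position: [0.4343, 0.3105, 0.1782]
ee_rot: [0.703, 0.711, 0.002, 0.0]
ft_force: [0.6, -1.1, 0.0]
grip_width: 0.998
grasp_force: 0.0
clock: 12.05
position: [0.4125, -0.1915, 0.1769]
ee_rot: [0.704, 0.71, 0.002, 0.001]
ft_force: [0.8, 0.5, -0.5]
grip_width: 0.999
grasp_force: 0.0
12.05 [ 0.4125 -0.1915  0.1769] [[-0.008, 1.0, 0.003], [1.0, 0.008, 0.001], [0.001, 0.003, -1.0]] q [-0.6  -0.09  0.91  1.99  0.08  1.21  0.29] F [ 0.8  0.5 -0.5] 0.9986897482105218 0.0
to bt [-1.57504346e-02 -3.18966853e-05  1.40879814e-01]
top worn_bush_short [(0.54, [0.428, 0.413]), (0.5, [0.685, 0.062])]
top worn_bush_tall [(0.68, [0.408, -0.207])]
top worn_pinion [(0.85, [0.478, -0.033])]
top worn_bearing [(0.78, [0.456, -0.104])]
side worn_bush_short []
side worn_bush_tall [(0.98, [0.412, -0.213])]
side worn_pinion [(0.68, [0.476, -0.048])]
side worn_bearing [(0.58, [0.432, -0.105]), (0.54, [0.477, -0.03])]
```

```bash
python3 -m inch '[[[-0.017,-0.001,0.05,0,0,0,-1],[-0.017,-0.001,0.1,0,0,0,-1],[-0.017,-0.001,0.142,0,0,0,-1],[-0.017,-0.001,0.142,0,0,0,-1],[-0.017,-0.001,0.142,0,0,0,-1],[-0.017,-0.001,0.142,0,0,0,0.2],[-0.017,-0.001,0.142,0,0,0,0.2],[-0.017,-0.001,0.142,0,0,0,0.2],[-0.017,-0.001,0.142,0,0,0,0.2],[-0.017,-0.001,0.142,0,0,0,0.2]]]'; python3 -m inch '[[[0,0,0,0,0,0,0.2],[0,0,-0.05,0,0,0,0.2],[0,0,-0.09,0,0,0,0.2],[0.03,0,-0.12,0,0,0,0.2],[0.08,0.005,-0.12,0,0,0,0.2],[0.13,0.01,-0.12,0,0,0,0.2],[0.18,0.015,-0.12,0,0,0,0.2],[0.23,0.02,-0.12,0,0,0,0.2],[0.28,0.02,-0.12,0,0,0,0.2],[0.33,0.01,-0.12,0,0,0,0.2]]]'
```

```text
clock: 13.55
position: [0.4132, -0.2062, 0.0355]
ee_rot: [0.704, 0.71, 0.002, 0.001]
ft_force: [-2.4, 3.0, 16.7]
grip_width: 0.46
grasp_force: 58.4
clock: 14.55
position: [0.4196, 0.1239, 0.1544]
ee_rot: [0.704, 0.71, 0.001, 0.0]
ft_force: [1.0, 0.8, -2.7]
grip_width: 0.462
grasp_force: 63.6
```

```bash
python3 -m inch '[[[0.05,0,0,0,0,0,0.2],[0.1,0,0,0,0,0,0.2],[0.15,-0.02,0,0,0,0,0.2],[0.2,-0.042,0,0,0,0,0.2],[0.25,-0.042,0,0,0,0,0.2],[0.286,-0.042,0,0,0,0,0.2],[0.286,-0.042,0.03,0,0,0,0.2],[0.286,-0.042,0.06,0,0,0,0.2],[0.286,-0.042,0.06,0,0,0,0.2],[0.286,-0.042,0.06,0,0,0,0.2]]]'; python3 -m inch '[[[0,0,0,0,0,0,-0.2],[0,0,0,0,0,0,-0.2],[0,0,0,0,0,0,-0.2],[0,0,-0.05,0,0,0,-0.2],[-0.05,0.01,-0.08,0,0,0,-1],[-0.1,0.03,-0.08,0,0,0,-1],[-0.15,0.05,-0.08,0,0,0,-1],[-0.2,0.06,-0.08,0,0,0,-1],[-0.25,0.07,-0.08,0,0,0,-1],[-0.3,0.08,-0.08,0,0,0,-1]]]'
python3 - <<'E'
from h import *
st()
for c in('top','side'):
    snap(c,c+'9')
    for l,z in [('worn_bush_short',.03),('worn_bush_tall',.031),('worn_pinion',.02),('worn_bearing',.012)]:
        r=spotter.look_for(l,c)
        print(c,l,[(round(a['conf'],2),np.round(at(c,a['pixel'],z)[:2],3).tolist()) for a in r[:2]])
print(rel((.472,-.034,.1)))
E
```

```text
clock: 15.55
position: [0.3753, 0.4073, 0.0946]
ee_rot: [0.704, 0.71, -0.0, 0.0]
ft_force: [1.7, 1.5, -2.2]
grip_width: 0.464
grasp_force: 63.4
clock: 16.55
position: [0.4542, 0.1242, 0.1746]
ee_rot: [0.704, 0.71, 0.001, -0.0]
ft_force: [-0.8, 0.3, -0.4]
grip_width: 1.0
grasp_force: 0.0
16.55 [0.4542 0.1242 0.1746] [[-0.008, 1.0, 0.001], [1.0, 0.008, 0.002], [0.002, 0.001, -1.0]] q [-0.97 -0.    0.61  1.94  0.    1.2  -0.35] F [-0.8  0.3 -0.4] 1.0000648189499846 0.0
top worn_bush_short [(0.76, [0.426, 0.407])]
top worn_bush_tall [(0.75, [0.38, 0.415])]
top worn_pinion [(0.86, [0.468, -0.021]), (0.56, [0.689, 0.065])]
top worn_bearing [(0.7, [0.428, -0.085])]
side worn_bush_short []
side worn_bush_tall [(0.51, [0.39, 0.441])]
side worn_pinion [(0.65, [0.467, -0.053])]
side worn_bearing [(0.98, [0.427, -0.098])]
[-0.16141048  0.01684138  0.07368387]
```

```bash
python3 -m inch '[[[-0.05,0.02,0,0,0,0.14,-1],[-0.1,0.02,0,0,0,0.28,-1],[-0.157,0.021,0.04,0,0,0.42,-0.85],[-0.157,0.021,0.08,0,0,0.5,-0.85],[-0.157,0.021,0.12,0,0,0.5,-0.85],[-0.157,0.021,0.145,0,0,0.5,-0.85],[-0.157,0.021,0.152,0,0,0.5,-0.85],[-0.157,0.021,0.157,0,0,0.5,-0.85],[-0.157,0.021,0.16,0,0,0.5,-0.85],[-0.157,0.021,0.16,0,0,0.5,-0.85]]]'
python3 - <<'E'
from h import *
o=st()
b=snap('side','side10')[190:290,280:400];cv2.imwrite('pics/c10.png',cv2.resize(b,(600,500),interpolation=2))
E
```

```text
clock: 18.05
position: [0.4768, -0.0302, 0.0145]
ee_rot: [0.858, 0.514, 0.001, 0.0]
ft_force: [-0.4, 0.7, 0.5]
grip_width: 0.929
grasp_force: 0.0
18.05 [ 0.4768 -0.0302  0.0145] [[0.472, 0.882, 0.002], [0.882, -0.472, 0.001], [0.001, 0.001, -1.0]] q [-0.7   0.3   0.75  2.08 -0.27  0.85 -0.28] F [-0.4  0.7  0.5] 0.9292186233387602 0.0
```

View pics/c10.png

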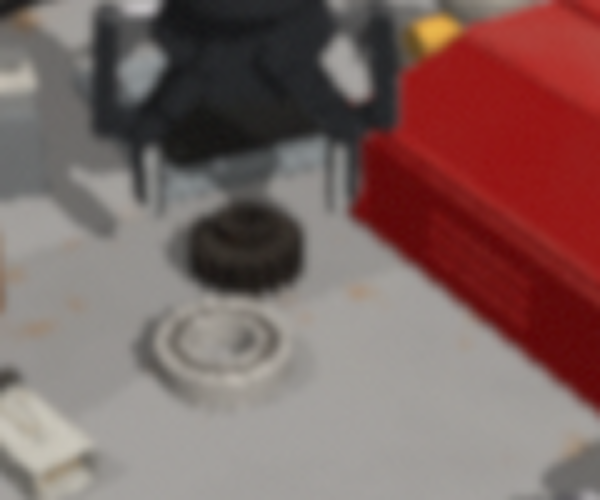

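Run:
```python
from h import *
for z in (0,.015,.03,.045):
  print(z,[proj('side',(x,y,z)).round(1).tolist() for x,y in((.442,-.0116),(.5116,-.0488),(.4768,-.0302),(.474,-.034))])
```

```text
0 [[312.6, 243.0], [344.9, 242.4], [328.8, 242.7], [328.5, 243.8]]
0.015 [[312.4, 237.9], [345.0, 237.3], [328.7, 237.6], [328.5, 238.7]]
0.03 [[312.2, 232.7], [345.1, 232.1], [328.7, 232.4], [328.4, 233.5]]
0.045 [[312.0, 227.4], [345.2, 226.8], [328.6, 227.1], [328.4, 228.2]]
```

```bash
python3 -m inch '[[[0,0,0.01,0,0,0,-0.85],[0,0,0.018,0,0,0,-0.85],[0,0,0.022,0,0,0,-0.85],[0,0,0.022,0,0,0,-0.85]]]'; python3 -m inch '[[[0,0,0,0,0,0,-0.5],[0,0,0,0,0,0,-0.2],[0,0,0,0,0,0,0],[0,0,0,0,0,0,0],[0,0,0,0,0,0,0],[0,0,0,0,0,0,0],[0,0,0,0,0,0,0]]]'
```

```text
clock: 18.5
position: [0.4754, -0.0308, -0.0091]
ee_rot: [0.858, 0.514, -0.001, -0.0]
ft_force: [0.2, -0.3, -0.0]
grip_width: 0.928
grasp_force: 0.0
clock: 19.2
position: [0.4763, -0.0307, -0.0076]
ee_rot: [0.858, 0.514, 0.0, -0.0]
ft_force: [-3.4, -0.8, 8.9]
grip_width: 0.639
grasp_force: 61.1
```

```bash
python3 -m inch '[[[0,0,-0.05,0,0,0,0],[0,0,-0.1,0,0,0,0],[0.03,-0.03,-0.13,0,0,0,0],[0.065,-0.06,-0.13,0,0,0,0],[0.1,-0.095,-0.13,0,0,-0.1,0],[0.14,-0.13,-0.13,0,0,-0.2,0],[0.175,-0.16,-0.13,0,0,-0.3,0],[0.21,-0.195,-0.13,0,0,-0.4,0],[0.25,-0.23,-0.13,0,0,-0.5,0],[0.287,-0.265,-0.13,0,0,-0.5,0]]]'; python3 -c "
from h import *
st();print(rel((.378,.346,.078)))"
```

```text
clock: 20.2
position: [0.3783, 0.3454, 0.1219]
ee_rot: [0.703, 0.711, 0.0, -0.0]
ft_force: [1.1, -0.2, -1.1]
grip_width: 0.635
grasp_force: 65.6
20.2 [0.3783 0.3454 0.1219] [[-0.011, 1.0, 0.0], [1.0, 0.011, 0.001], [0.001, 0.0, -1.0]] q [-1.26  0.17  0.47  1.9  -0.09  1.09 -0.74] F [ 1.1 -0.2 -1.1] 0.6350506141117549 65.61153173446655
[ 0.00060983 -0.00028225  0.04387319]
```

```bash
python3 -m inch '[[[0,0,0.03,0,0,0,0],[0,0,0.042,0,0,0,0],[0,0,0.042,0,0,0,0],[0,0,0.042,0,0,0,-0.5],[0,0,0.042,0,0,0,-0.5],[0,0,0.042,0,0,0,-0.5],[0,0,-0.01,0,0,0,-0.5],[-0.03,0,-0.05,0,0,0,-1],[-0.08,0.03,-0.05,0,0,0,-1],[-0.13,0.05,-0.05,0,0,0,-1]]]';python3 -m inch '[[[-0.05,0,0,0,0,0,-1],[-0.1,0,0,0,0,0,-1],[-0.15,0,0,0,0,0,-1],[-0.2,0,0,0,0,0,-1],[-0.25,0,0,0,0,0,-1],[-0.28,0,0,0,0,0,-1],[-0.28,0,0,0,0,0,-1]]]'
python3 - <<'E'
from h import *
st()
for c in('top','side'):
    snap(c,c+'11')
    for l,z in [('worn_bush_short',.03),('worn_bush_tall',.031),('worn_pinion',.02),('worn_bearing',.012)]:
        r=spotter.look_for(l,c)
        print(c,l,[(round(a['conf'],2),np.round(at(c,a['pixel'],z)[:2],3).tolist()) for a in r[:2]])
print(rel((.428,-.096,-.009)))
E
```

```text
clock: 21.2
position: [0.4265, 0.2254, 0.174]
ee_rot: [0.704, 0.71, 0.002, -0.0]
ft_force: [1.6, -0.5, 0.2]
grip_width: 0.999
grasp_force: 0.0
clock: 21.9
position: [0.4272, -0.0585, 0.1724]
ee_rot: [0.707, 0.707, 0.001, -0.0]
ft_force: [0.7, 0.3, 0.2]
grip_width: 1.003
grasp_force: 0.0
21.9 [ 0.4272 -0.0585  0.1724] [[-0.001, 1.0, 0.002], [1.0, 0.001, 0.002], [0.002, 0.002, -1.0]] q [-0.9  -0.18  0.87  2.04  0.14  1.22 -0.09] F [0.7 0.3 0.2] 1.0028206089380851 0.0
top worn_bush_short [(0.86, [0.422, 0.41]), (0.56, [0.528, 0.11])]
top worn_bush_tall [(0.74, [0.378, 0.42]), (0.52, [0.525, 0.104])]
top worn_pinion [(0.55, [0.382, 0.371])]
top worn_bearing []
side worn_bush_short [(0.56, [0.451, 0.47])]
side worn_bush_tall [(0.58, [0.388, 0.434])]
side worn_pinion []
side worn_bearing [(0.85, [0.419, -0.106])]
[-0.04221637  0.00041144  0.18061007]
```

```bash
python3 -m inch '[[[-0.042,-0.002,0.05,0,0,0,-1],[-0.042,-0.002,0.1,0,0,0,-1],[-0.042,-0.002,0.14,0,0,0,-1],[-0.042,-0.002,0.14,0,0,0,-1],[-0.042,-0.002,0.14,0,0,0,-1]]]'
python3 - <<'E'
from h import *
st()
snap('side','side12')
print([(round(a['conf'],2),np.round(at('side',a['pixel'],.012)[:2],3).tolist()) for a in spotter.look_for('worn_bearing','side')[:2]])
b=cv2.imread('pics/side12.png')[190:290,270:390];cv2.imwrite('pics/c12.png',cv2.resize(b,(480,400),interpolation=2))
E
```

```text
clock: 22.9
position: [0.4246, -0.0968, 0.0315]
ee_rot: [0.704, 0.71, -0.002, -0.0]
ft_force: [0.2, -0.1, 1.5]
grip_width: 0.998
grasp_force: 0.0
22.9 [ 0.4246 -0.0968  0.0315] [[-0.008, 1.0, -0.004], [1.0, 0.008, -0.003], [-0.003, -0.004, -1.0]] q [-0.83  0.2   1.03  2.18 -0.22  0.87  0.34] F [ 0.2 -0.1  1.5] 0.9976148718332096 0.0
[(0.71, [0.428, -0.102])]
```

View pics/c12.png

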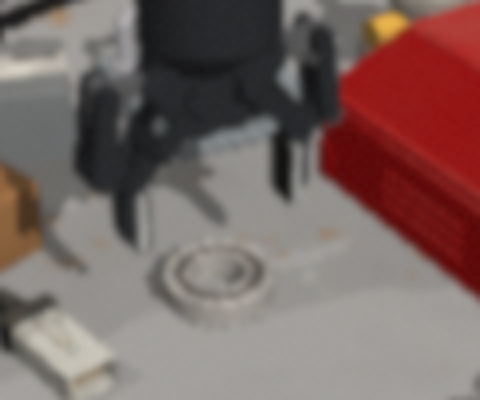

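The bearing lies at (218,275), midway below the two tips at (140,248) and (295,195). It is aligned.

```bash
python3 -m inch '[[[-0.002,0.002,0.02,0,0,0,-1],[-0.002,0.002,0.035,0,0,0,-1],[-0.002,0.002,0.042,0,0,0,-1],[-0.002,0.002,0.042,0,0,0,-1],[-0.002,0.002,0.042,0,0,0,-0.5],[-0.002,0.002,0.042,0,0,0,-0.1],[-0.002,0.002,0.042,0,0,0,-0.1],[-0.002,0.002,0.042,0,0,0,-0.1],[-0.002,0.002,0.042,0,0,0,-0.1]]]';python3 -m inch '[[[0,0,-0.05,0,0,0,-0.1],[0,0,-0.1,0,0,0,-0.1],[0.03,0,-0.14,0,0,0,-0.1],[0.08,0,-0.14,0,0,0,-0.1],[0.13,0,-0.14,0,0,0,-0.1],[0.18,0,-0.14,0,0,0,-0.1],[0.23,0,-0.14,0,0,0,-0.1],[0.28,0,-0.14,0,0,0,-0.1],[0.33,0,-0.14,0,0,0,-0.1],[0.38,0,-0.14,0,0,0,-0.1]]]'
```

```text
clock: 23.9
position: [0.4289, -0.0979, -0.0085]
ee_rot: [0.704, 0.71, 0.001, 0.0]
ft_force: [-7.5, 2.4, 27.0]
grip_width: 0.694
grasp_force: 58.2
clock: 24.9
position: [0.4242, 0.2784, 0.1302]
ee_rot: [0.704, 0.71, 0.0, -0.0]
ft_force: [1.6, 0.2, -1.4]
grip_width: 0.69
grasp_force: 66.6
```

```bash
python3 -m inch '[[[0.04,0,0,0,0,0,-0.1],[0.066,-0.004,0.02,0,0,0,-0.1],[0.066,-0.004,0.05,0,0,0,-0.1],[0.066,-0.004,0.05,0,0,0,-0.1],[0.066,-0.004,0.05,0,0,0,-0.1],[0.066,-0.004,0.05,0,0,0,-0.6],[0.066,-0.004,0.05,0,0,0,-0.6],[0.066,-0.004,0.05,0,0,0,-0.6],[0.066,-0.004,0,0,0,0,-0.8],[0.03,0.02,-0.05,0,0,0,-0.8]]]';python3 -m inch '[[[-0.05,0.02,0,0,0,0,-0.8],[-0.1,0.04,0,0,0,0,-0.8],[-0.15,0.05,0,0,0,0,-0.8],[-0.15,0.05,0,0,0,0,-0.8]]]'
python3 - <<'E'
from h import *
st()
for c in('top','side'):
    snap(c,c+'13')
    for l,z in [('worn_bush_short',.03),('worn_bush_tall',.031),('worn_pinion',.02),('worn_bearing',.03),('plate_bar',.05),('feed_pump',.04)]:
        r=spotter.look_for(l,c)
        print(c,l,[(round(a['conf'],2),np.round(at(c,a['pixel'],z)[:2],3).tolist()) for a in r[:2]])
a=cv2.imread('pics/top13.png')[180:280,120:240];b=cv2.imread('pics/side13.png')[130:220,200:320]
cv2.imwrite('pics/c13.png',np.hstack([cv2.resize(a,(400,333)),cv2.resize(b,(400,333))]))
E
```

```text
clock: 25.9
position: [0.4365, 0.3184, 0.1694]
ee_rot: [0.702, 0.712, 0.0, -0.001]
ft_force: [0.1, 1.4, 0.2]
grip_width: 0.903
grasp_force: 0.0
clock: 26.3
position: [0.4913, 0.159, 0.1684]
ee_rot: [0.707, 0.707, 0.001, 0.0]
ft_force: [-0.5, -1.0, -0.1]
grip_width: 0.9
grasp_force: 0.0
26.3 [0.4913 0.159  0.1684] [[0.001, 1.0, 0.001], [1.0, -0.001, 0.0], [0.0, 0.001, -1.0]] q [-1.18  0.15  0.85  1.85 -0.12  1.19 -0.28] F [-0.5 -1.  -0.1] 0.900433255388476 0.0
top worn_bush_short [(0.65, [0.425, 0.413]), (0.35, [0.528, 0.088])]
top worn_bush_tall [(0.77, [0.378, 0.42])]
top worn_pinion [(0.66, [0.381, 0.376])]
top worn_bearing [(0.63, [0.444, 0.371])]
top plate_bar [(0.64, [0.52, 0.105])]
top feed_pump [(0.87, [0.685, 0.068])]
side worn_bush_short [(0.49, [0.445, 0.436])]
side worn_bush_tall [(0.7, [0.384, 0.451])]
side worn_pinion []
side worn_bearing []
side plate_bar [(0.78, [0.494, 0.037])]
side feed_pump [(0.85, [0.694, 0.082])]
```

View pics/c13.png

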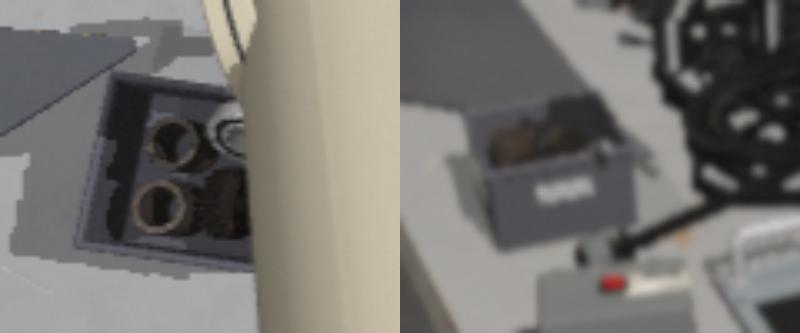

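The left crop shows all four worn parts in the bin: bushes at (175,140) and (160,205), pinion (230,200), bearing (230,130). Next I'll refine the poses of the stop bar and the plate.

Run:
```python
from h import *
t=cv2.imread('pics/top0.png');s=cv2.imread('pics/side13.png');t2=cv2.imread('pics/top13.png')
A=cv2.resize(t2[190:255,395:445],(385,500),interpolation=2)   # 7.7x
B=cv2.resize(t[160:220,255:325],(415,356),interpolation=2) # 5.93x
C=cv2.resize(s[275:325,335:415],(415,259),interpolation=2) #5.19
cv2.imwrite('pics/c14.png',np.hstack([cv2.copyMakeBorder(A,0,100,0,0,0),cv2.vconcat([B[:341],C])]))
```

```text
(no output)
```

View pics/c14.png

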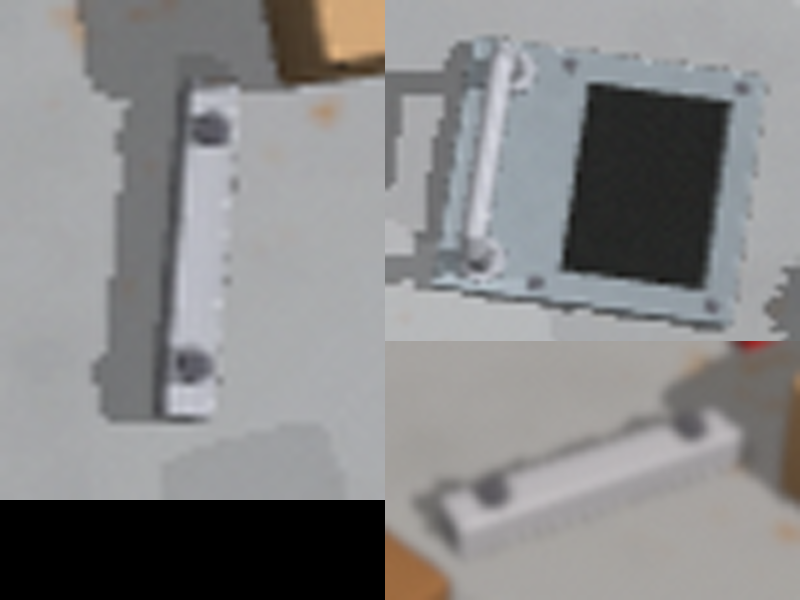

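Run:
```python
from h import *
A=lambda p,z:at('top',(p[0]/7.7+395-.4,p[1]/7.7+190-.4),z)[:2]
B=lambda p,z:at('top',((p[0]-385)/5.93+255-.4,p[1]/5.93+160-.4),z)[:2]
C=lambda p,z:at('side',((p[0]-385)/5.19+335-.4,(p[1]-341)/5.19+275-.4),z)[:2]
def show(n,P): 
    P=np.array(P);d=P[1]-P[0];print(n,P.round(4).tolist(),'mid',P.mean(0).round(4),'len',np.linalg.norm(d).round(4),'ang',np.degrees(np.arctan2(d[1],d[0])).round(1))
show('bar front top',[A((165,415),.016),A((190,85),.016)])
show('bar front bot',[A((157,415),0),A((183,88),0)])
show('bar back top',[A((214,415),.016),A((237,88),.016)])
show('side front top',[C((440,494),.016),C((705,408),.016)])
show('side back top',[C((470,515),.016),C((742,435),.016)])
show('side back bot',[C((465,555),.0),C((738,465),.0)])
P=[B(p,.01) for p in((475,38),(765,78),(730,325),(437,283))];print('plate c',np.mean(P,0));show('toe',[P[2],P[1]]);show('heel',[P[3],P[0]]);show('s',[P[3],P[2]]);show('s',[P[0],P[1]])
Q=[B(p,.01) for p in((588,85),(731,102),(707,290),(563,270))];print('pad c',np.mean(Q,0));show('padtoe',[Q[2],Q[1]]);show('s',[Q[3],Q[2]])
show('handle',[B((478,250),.052),B((505,45),.052)])
```

```text
bar front top [[0.3946, -0.2392], [0.5114, -0.25]] mid [ 0.453  -0.2446] len 0.1172 ang -5.3
bar front bot [[0.3953, -0.2405], [0.5128, -0.2517]] mid [ 0.4541 -0.2461] len 0.118 ang -5.4
bar back top [[0.3951, -0.2563], [0.5108, -0.2666]] mid [ 0.4529 -0.2615] len 0.1161 ang -5.1
side front top [[0.3933, -0.2393], [0.5051, -0.2511]] mid [ 0.4492 -0.2452] len 0.1124 ang -6.0
side back top [[0.3971, -0.2534], [0.5077, -0.2696]] mid [ 0.4524 -0.2615] len 0.1117 ang -8.4
side back bot [[0.394, -0.2555], [0.5083, -0.2687]] mid [ 0.4511 -0.2621] len 0.1151 ang -6.6
plate c [0.53235238 0.10215873]
toe [[0.466, 0.0403], [0.5831, 0.0274]] mid [0.5246 0.0338] len 0.1179 ang -6.3
heel [[0.4817, 0.1764], [0.5986, 0.1646]] mid [0.5401 0.1705] len 0.1175 ang -5.7
s [[0.4817, 0.1764], [0.466, 0.0403]] mid [0.4738 0.1083] len 0.137 ang -96.6
s [[0.5986, 0.1646], [0.5831, 0.0274]] mid [0.5909 0.096 ] len 0.1381 ang -96.4
pad c [0.52998181 0.08079825]
padtoe [[0.482, 0.0514], [0.5712, 0.043]] mid [0.5266 0.0472] len 0.0896 ang -5.4
s [[0.4894, 0.1184], [0.482, 0.0514]] mid [0.4857 0.0849] len 0.0674 ang -96.3
handle [[0.4914, 0.1526], [0.5853, 0.145]] mid [0.5384 0.1488] len 0.0942 ang -4.6
```

The crop shows the bar's front top edge running (190,85) to (165,415), the plate corners at (475,38), (765,78), (730,325), (437,283), and the handle at (505,45) to (478,250). These give stop_face (0.453, -0.245) with the bar at -5.5°, and plate_bar (0.5375, 0.150) with the plate at -6.1°.

```bash
python3 -m inch '[[[-0.009,0.046,0,0,0,-0.15,0],[-0.009,0.046,0,0,0,-0.3,0],[-0.009,0.046,0,0,0,-0.45,0],[-0.009,0.046,0,0,0,-0.6,0],[-0.009,0.046,0,0,0,-0.75,0],[-0.009,0.046,0,0,0,-0.9,0],[-0.009,0.046,0,0,0,-1.05,0],[-0.009,0.046,0,0,0,-1.2,0],[-0.009,0.046,0,0,0,-1.35,0],[-0.009,0.046,0,0,0,-1.464,0]]]' 25; python3 -m inch '[[[0,0,0.02,0,0,0,0],[0,0,0.05,0,0,0,0],[0,0,0.07,0,0,0,0],[0,0,0.07,0,0,0,0]]]' 25
python3 - <<'E'
from h import *
st();print(rel((.5375,.150,.030)))
for c in('top','side'):
  snap(c,c+'15')
  for l,z in (('plate_bar',.02),('plate_pad',.01)):
    print(c,l,[(round(a['conf'],2),a['pixel'],at(c,a['pixel'],z).round(3)) for a in spotter.look_for(l,c)[:2]])
E
```

```text
clock: 28.0
position: [0.5356, 0.1571, 0.1674]
ee_rot: [0.046, 0.999, 0.0, -0.0]
ft_force: [-0.7, -0.5, 0.1]
grip_width: 0.494
grasp_force: 0.0
clock: 28.4
position: [0.5339, 0.1565, 0.0949]
ee_rot: [0.049, 0.999, -0.001, -0.002]
ft_force: [1.2, -0.3, 0.3]
grip_width: 0.502
grasp_force: 0.0
28.4 [0.5339 0.1565 0.0949] [[-0.995, 0.099, -0.004], [0.099, 0.995, -0.002], [0.004, -0.003, -1.0]] q [-0.89  0.33  0.61  1.82 -0.21  1.07  1.28] F [ 1.2 -0.3  0.3] 0.5020177444160874 0.0
[-0.00444917 -0.0059404   0.06493953]
top plate_bar [(0.75, [294.6, 193.2], array([0.522, 0.092, 0.02 ]))]
top plate_pad [(0.65, [297.8, 191.4], array([0.529, 0.084, 0.01 ]))]
side plate_bar [(0.95, [321.8, 211.3], array([0.519, 0.082, 0.02 ]))]
side plate_pad [(0.28, [322.5, 214.8], array([0.52, 0.08, 0.01]))]
```

```bash
python3 -m inch '[[[-0.003,-0.005,0.03,0,0,0,0],[-0.003,-0.005,0.055,0,0,0,0],[-0.003,-0.005,0.065,0,0,0,0],[-0.003,-0.005,0.065,0,0,0,0],[-0.003,-0.005,0.065,0,0,0,0]]]' 25; python3 -m inch '[[[0,0,0,0,0,0,0.5],[0,0,0,0,0,0,0.9],[0,0,0,0,0,0,0.9],[0,0,0,0,0,0,0.9],[0,0,0,0,0,0,0.9]]]' 25
```

```text
clock: 29.2
position: [0.5389, 0.152, 0.0336]
ee_rot: [0.049, 0.999, 0.0, 0.001]
ft_force: [0.5, -0.6, 0.6]
grip_width: 0.499
grasp_force: 0.0
clock: 29.7
position: [0.5388, 0.1518, 0.0335]
ee_rot: [0.05, 0.999, 0.0, 0.001]
ft_force: [-2.2, -1.6, 7.0]
grip_width: 0.127
grasp_force: 25.3
```

```bash
python3 -m inch '[[[0,0,-0.01,0,0,0,0.9],[0,0,-0.03,0,0,0,0.9],[0,0,-0.05,0,0,0,0.9],[0,0,-0.07,0,0,0,0.9],[0,0,-0.09,0,0,0,0.9],[0,0,-0.11,0,0,0,0.9],[0,0,-0.13,0,0,0,0.9],[0,0,-0.15,0,0,0,0.9],[0,0,-0.16,0,0,0,0.9],[0,0,-0.16,0,0,0,0.9]]]' 30
python3 - <<'E'
from h import *
st()
a=snap('top','top16')[130:230,240:360];b=snap('side','side16')[130:250,270:400]
cv2.imwrite('pics/c16.png',np.hstack([cv2.resize(a,(400,333)),cv2.resize(b,(361,333))]))
E
```

```text
clock: 30.7
position: [0.5385, 0.1519, 0.1935]
ee_rot: [0.049, 0.999, 0.001, 0.001]
ft_force: [0.6, 0.6, -7.4]
grip_width: 0.125
grasp_force: 29.2
30.7 [0.5385 0.1519 0.1935] [[-0.995, 0.099, 0.001], [0.099, 0.995, 0.001], [-0.001, 0.001, -1.0]] q [-0.91  0.22  0.65  1.71 -0.14  1.26  1.24] F [ 0.6  0.6 -7.4] 0.1246416438605462 29.211715757846832
```

View pics/c16.png

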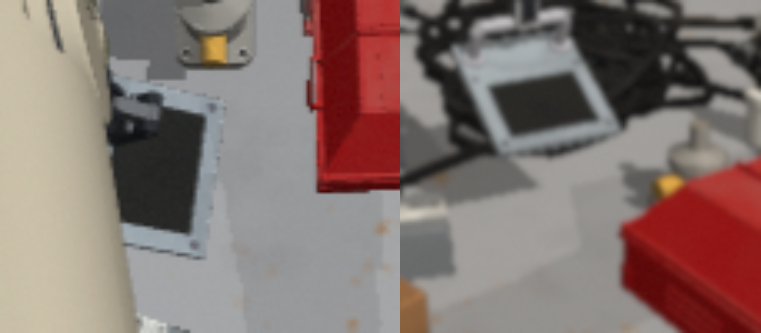

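```bash
cat > fit.py <<'E'
from h import *
def corners(bar,th,yaw,):
    s=np.array([np.sin(yaw),-np.cos(yaw),0]);
    c=np.array([np.cos(yaw),np.sin(yaw),0]);z=np.array([0,0,1.])
    px=s*np.cos(th)-z*np.sin(th);pz=z*np.cos(th)+s*np.sin(th)
    f=lambda x,y,zz:np.array(bar)+px*(x+.048)+c*y+pz*(zz-.05)
    return f
E
python3 - <<'E'
from fit import *
for th in (0,10,20,30,40,50):
    f=corners((.5385,.152,.2115),np.radians(th),np.radians(-5.7))
    print(th,f(.07,0,0).round(3),[proj('side',f(.07,y,z)).round(1).tolist() for y in(-.06,.06) for z in (0,.01)],[proj('top',f(.07,y,.01)).round(1).tolist() for y in(-.06,.06)])
E
```

```text
0 [0.527 0.035 0.161] [[309.9, 172.7], [309.8, 168.9], [354.9, 164.4], [355.0, 160.6]] [[311.7, 205.8], [318.3, 155.9]]
10 [0.528 0.045 0.142] [[308.6, 178.6], [308.7, 175.2], [352.8, 170.1], [353.2, 166.8]] [[308.2, 206.5], [314.7, 157.7]]
20 [0.529 0.059 0.124] [[306.8, 183.0], [307.2, 180.0], [350.2, 174.5], [350.9, 171.6]] [[303.4, 206.9], [309.9, 159.0]]
30 [0.531 0.075 0.109] [[304.7, 185.7], [305.2, 183.4], [347.2, 177.3], [348.1, 175.0]] [[297.6, 207.0], [304.1, 159.9]]
40 [0.533 0.094 0.097] [[302.3, 186.9], [303.0, 185.2], [344.0, 178.6], [345.1, 176.9]] [[290.9, 206.8], [297.5, 160.4]]
50 [0.535 0.115 0.089] [[299.7, 186.6], [300.6, 185.6], [340.7, 178.5], [341.9, 177.5]] [[283.5, 206.3], [290.2, 160.4]]
```

```bash
python3 -m inch '[[[0.02,-0.002,-0.01,0,0,0,0.9],[0.05,-0.005,-0.02,0,0,0,0.9],[0.075,-0.02,-0.02,0,0,0,0.9],[0.075,-0.05,-0.02,0,0,0,0.9],[0.072,-0.09,-0.02,0,0,0,0.9],[0.068,-0.13,-0.02,0,0,0,0.9],[0.065,-0.17,-0.02,0,0,0,0.9],[0.06,-0.21,-0.02,0,0,0,0.9],[0.055,-0.24,-0.02,0,0,0,0.9],[0.05,-0.27,-0.02,0,0,0,0.9]]]' 30; python3 -m inch '[[[-0.002,-0.02,0,0,0,0,0.9],[-0.004,-0.035,0,0,0,0,0.9],[-0.004,-0.035,0.02,0,0,0,0.9],[-0.004,-0.035,0.05,0,0,0,0.9],[-0.004,-0.035,0.08,0,0,0,0.9],[-0.004,-0.035,0.09,0,0,0,0.9],[-0.004,-0.035,0.09,0,0,0,0.9]]]' 30
python3 - <<'E'
from fit import *
o=st();print(rel((.4625,-.1474,.078)))
a=snap('top','top17')[180:270,330:450];b=snap('side','side17')[200:320,290:430]
cv2.imwrite('pics/c17.png',np.hstack([cv2.resize(a,(400,300)),cv2.resize(b,(400,343))[:300]]))
p=o['position']
for th in (20,25,30,35):
    f=corners((p[0],p[1],p[2]+.018),np.radians(th),np.radians(-5.7))
    print(th,f(.07,0,0).round(3),[((proj('side',f(.07,y,z))-[290,200])*2.857+[400,0]).round().tolist() for y in(-.06,.06) for z in (0,.01)],[((proj('top',f(.07,y,.01))-[330,180])*3.333).round().tolist() for y in(-.06,.06)])
E
```

```text
clock: 31.8
position: [0.4608, -0.1134, 0.2115]
ee_rot: [0.05, 0.999, 0.0, -0.001]
ft_force: [-0.5, 0.6, -7.0]
grip_width: 0.121
grasp_force: 29.3
clock: 32.5
position: [0.4609, -0.1472, 0.1211]
ee_rot: [0.05, 0.999, -0.0, -0.002]
ft_force: [0.4, -0.2, -5.9]
grip_width: 0.114
grasp_force: 30.0
32.5 [ 0.4609 -0.1472  0.1211] [[-0.995, 0.099, -0.004], [0.099, 0.995, -0.001], [0.004, -0.001, -1.0]] q [-0.7   0.14  0.99  1.98 -0.13  1.09  1.82] F [ 0.4 -0.2 -5.9] 0.11413235530122848 30.043756663799286
[-1.79969222e-03 -1.07815861e-05  4.30794936e-02]
20 [ 0.452 -0.24   0.052] [[553.0, 252.0], [555.0, 244.0], [711.0, 203.0], [715.0, 195.0]] [[300.0, 213.0], [313.0, 61.0]]
25 [ 0.452 -0.233  0.044] [[547.0, 254.0], [550.0, 247.0], [703.0, 205.0], [708.0, 198.0]] [[288.0, 213.0], [301.0, 61.0]]
30 [ 0.453 -0.224  0.037] [[541.0, 254.0], [545.0, 248.0], [696.0, 206.0], [700.0, 200.0]] [[276.0, 212.0], [288.0, 61.0]]
35 [ 0.454 -0.215  0.03 ] [[535.0, 252.0], [539.0, 248.0], [688.0, 205.0], [693.0, 201.0]] [[263.0, 211.0], [276.0, 61.0]]
```

View pics/c17.png

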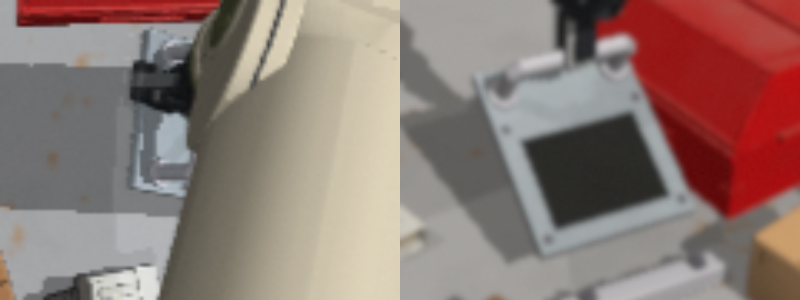

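The right crop shows the plate held tilted, with toe corners at (540,257) and (693,212). That makes it about 32°, with the toe about 30 mm up and about 24 mm short of the bar.

```bash
python3 -m inch '[[[-0.002,-0.005,0.005,0,0,0,0.9],[-0.002,-0.009,0.012,0,0,0,0.9],[-0.002,-0.009,0.018,0,0,0,0.9],[-0.002,-0.009,0.023,0,0,0,0.9],[-0.002,-0.009,0.026,0,0,0,0.9],[-0.002,-0.009,0.026,0,0,0,0.9]]]' 30;  python3 -m inch '[[[0,0,0.003,0,0,0,0.9],[0,0,0.003,0,0,0,0.9]]]' 30; python3 -m inch '[[[0,0,0.003,0,0,0,0.9],[0,0,0.003,0,0,0,0.9]]]' 30;python3 -c "
from h import *
snap('side','side18');st()"
```

```text
clock: 33.2
position: [0.4631, -0.1563, 0.096]
ee_rot: [0.049, 0.999, -0.0, -0.0]
ft_force: [0.3, -1.0, -6.3]
grip_width: 0.117
grasp_force: 30.0
clock: 33.4
position: [0.4634, -0.1562, 0.0933]
ee_rot: [0.049, 0.999, 0.0, -0.0]
ft_force: [0.7, -0.2, -5.9]
grip_width: 0.124
grasp_force: 30.0
clock: 33.6
position: [0.4641, -0.1553, 0.0907]
ee_rot: [0.049, 0.999, 0.001, 0.0]
ft_force: [0.2, 5.4, 0.4]
grip_width: 0.124
grasp_force: 30.7
33.65 [ 0.4641 -0.1554  0.0908] [[-0.995, 0.098, 0.001], [0.098, 0.995, 0.001], [-0.001, 0.002, -1.0]] q [-0.64  0.22  0.97  2.   -0.21  1.02  1.9 ] F [-1.6  4.9  1.4] 0.11944258285764656 30.779095888137817
```

```bash
cat > padpose.py <<'E'
from h import *
def padpose(im,cam,win):
    x0,y0,x1,y1=win;g=cv2.cvtColor(im,cv2.COLOR_BGR2GRAY)
    sub=cv2.resize(g[y0:y1,x0:x1],None,fx=4,fy=4,interpolation=cv2.INTER_CUBIC)
    cs,_=cv2.findContours((sub<75).astype('u1')*255,0,1)
    best=None
    for c in cs:
        A=cv2.contourArea(c)
        if A<4000: continue
        e=cv2.approxPolyDP(cv2.convexHull(c),0.04*cv2.arcLength(c,True),True)[:,0]
        s=A/cv2.contourArea(cv2.convexHull(c))
        print('cand',A,len(e),round(s,2))
        if len(e)==4 and s>.9 and (best is None or A>best[0]): best=(A,e)
    e=(best[1]+.5)/4-.5+[x0,y0]
    c=imaging.calibration(cam);K=np.array(c['mtx']);Rm=np.array(c['R']);t=np.array(c['t']).ravel()
    obj=np.array([[x,y,.01] for x,y in((-.012,-.045),(.056,-.045),(.056,.045),(-.012,.045))])
    res=[]
    for k in range(4):
      for o in (e,e[::-1]):
        p=np.roll(o,k,0).astype(float)
        n,rv,tv,er=cv2.solvePnPGeneric(obj,p,K,None,flags=cv2.SOLVEPNP_IPPE)
        for r,tt,ee in zip(rv,tv,er.ravel()):
            Rw=Rm.T@cv2.Rodrigues(r)[0];pw=Rm.T@(tt.ravel()-t)
            if Rw[1,0]<-.5 and Rw[2,2]>.3: res.append((ee,Rw,pw))
    for ee,Rw,pw in sorted(res,key=lambda a:a[0])[:2]:
        print('err',round(float(ee),2),'tilt',np.degrees(np.arccos(Rw[2,2])).round(1),'yaw',np.degrees(np.arctan2(Rw[1,1],Rw[0,1])).round(1),'O',pw.round(4),'toe',(pw+Rw@[.07,0,0]).round(4),'bar',(pw+Rw@[-.048,0,.05]).round(4))
E
python3 - <<'E'
from padpose import *
for n,c,w in(('side17','side',(290,200,430,320)),('side18','side',(290,200,430,330))):
    print(n);padpose(cv2.imread(f'pics/{n}.png'),c,w)
E
```

```text
side17
cand 19316.0 4 0.98
cand 49462.5 4 0.78
err 0.16 tilt 31.1 yaw -8.1 O [ 0.4908 -0.1174  0.0242] toe [ 0.4835 -0.177  -0.0119] bar [ 0.4909 -0.102   0.0918]
side18
cand 19192.5 4 0.98
cand 56940.0 4 0.82
err 0.12 tilt 29.4 yaw -9.5 O [ 0.4949 -0.125  -0.0128] toe [ 0.4864 -0.1854 -0.047 ] bar [ 0.4949 -0.1074  0.0543]
```

```bash
cat > pfit.py <<'E'
from fit import *
from scipy.optimize import least_squares
def quad(im,win,thr=75):
    x0,y0,x1,y1=win;g=cv2.cvtColor(im,cv2.COLOR_BGR2GRAY)
    sub=cv2.resize(g[y0:y1,x0:x1],None,fx=4,fy=4,interpolation=cv2.INTER_CUBIC)
    cs,_=cv2.findContours((sub<thr).astype('u1')*255,0,1)
    for c in sorted(cs,key=cv2.contourArea,reverse=True):
        h=cv2.convexHull(c)
        if cv2.contourArea(c)>4000 and cv2.contourArea(c)/cv2.contourArea(h)>.93:
            e=cv2.approxPolyDP(h,0.04*cv2.arcLength(c,True),True)[:,0]
            if len(e)==4: return (e+.5)/4-.5+[x0,y0]
def pfit(im,win,guess,cam='side',toez=0,thr=75):
    e=quad(im,win,thr)
    def model(p):
        th,yaw,bx,by,s=p;phi=th+np.radians(22.96);bz=toez+.12816*np.sin(phi)
        f=corners((bx,by,bz),th,yaw)
        return f,np.array([proj(cam,f(.022+s*x,s*y,.01)) for x,y in((-.034,-.045),(.034,-.045),(.034,.045),(-.034,.045))])
    best=None
    for k in range(4):
        for o in (e,e[::-1]):
            q=np.roll(o,k,0)
            r=least_squares(lambda p:np.r_[(model(p)[1]-q).ravel(),(p[1]+.1)*3],guess)
            if best is None or r.cost<best.cost: best=r
    f,_=model(best.x)
    print('cost',round(best.cost,2),'tilt',np.degrees(best.x[0]).round(1),'yaw',np.degrees(best.x[1]).round(1),'scale',best.x[4].round(3),'toe',f(.07,0,0).round(4),'bar',f(-.048,0,.05).round(4))
    return best.x
E
python3 - <<'E'
from pfit import *
pfit(cv2.imread('pics/side18.png'),(290,200,430,330),[.6,-.1,.463,-.155,1])
E
```

```text
cost 0.26 tilt 29.3 yaw -7.5 scale -0.922 toe [ 0.453  -0.2318 -0.    ] bar [ 0.4632 -0.154   0.1013]
```

```bash
python3 -m inch '[[[0,0,0.001,0,0,0,0.9],[0,0,0.001,0,0,0,0.9],[0,0,0.001,0,0,0,0.9],[0,0.005,0.005,0,0,0,0.9],[0,0.009,0.009,0,0,0,0.9],[0,0.012,0.013,0,0,0,0.9],[0,0.015,0.017,0,0,0,0.9],[0,0.018,0.021,0,0,0,0.9],[0,0.018,0.021,0,0,0,0.9]]]' 30
python3 - <<'E'
from pfit import *
o=st();p=o['position']
pfit(snap('side','side19'),(290,200,430,330),[.4,-.1,p[0],p[1],-.92])
E
```

```text
clock: 34.55
position: [0.4663, -0.137, 0.0697]
ee_rot: [0.048, 0.999, 0.001, 0.001]
ft_force: [-0.6, 6.1, 1.7]
grip_width: 0.123
grasp_force: 32.3
34.55 [ 0.4663 -0.137   0.0697] [[-0.995, 0.097, 0.002], [0.097, 0.995, 0.001], [-0.001, 0.001, -1.0]] q [-0.66  0.25  0.95  2.03 -0.24  0.98  1.89] F [-0.6  6.1  1.7] 0.12309888160432335 32.268158197402954Traceback (most recent call last):
  File "<stdin>", line 3, in <module>
  File "pfit.py", line 22, in pfit
    r=least_squares(lambda p:np.r_[(model(p)[1]-q).ravel(),(p[1]+.1)*3],guess)
    return func(*args, **kwargs)
    result = trf(vector_fun.fun, vector_fun.jac, x0, f0, J0, lb, ub, ftol, xtol,
                 gtol, max_nfev, x_scale, loss_function, tr_solver,
                 tr_options.copy(), verbose, callback=callback_wrapped)
    return trf_no_bounds(
        fun, jac, x0, f0, J0, ftol, xtol, gtol, max_nfev, x_scale,
        loss_function, tr_solver, tr_options, verbose, callback=callback)
    J = jac(x)
    self._update_jac()
    ~~~~~~~~~~~~~~~~^^
    self.J = self.jac_wrapped(xp_copy(self.x), f0=self.f)
             ~~~~~~
[... 793 characters left out ...]
         ~~~~~~~~^^^
    return self.f(x, *self.args, **self.kwargs)
           ~~~~~~^^^^^^^^^^^^^^^^^^^^^^^^^^^^^^
  File "pfit.py", line 22, in <lambda>
    r=least_squares(lambda p:np.r_[(model(p)[1]-q).ravel(),(p[1]+.1)*3],guess)
                                    ~~~~~^^^
  File "pfit.py", line 17, in model
    return f,np.array([proj(cam,f(.022+s*x,s*y,.01)) for x,y in((-.034,-.045),(.034,-.045),(.034,.045),(-.034,.045))])
                       ~~~~^^^^^^^^^^^^^^^^^^^^^^^^^
  File "h.py", line 10, in proj
    c=imaging.calibration(cam);p=np.array(c['mtx'])@(np.array(c['R'])@np.array(X)+np.array(c['t']).ravel());return p[:2]/p[2]
ValueError: time passes only in moves, steps and waits
```

```bash
sed -i "s/^import numpy.*/&\nimport functools/; s/imaging.calibration(cam)/cal(cam)/" h.py
cat >> h.py <<'E'
cal=functools.lru_cache(None)(lambda c:imaging.calibration(c))
E
python3 - <<'E'
from pfit import *
im=cv2.imread('pics/side19.png')
if im is None: im=snap('side','side19')
pfit(im,(290,200,430,330),[.4,-.1,.466,-.137,-.92])
E
```

```text
cost 0.07 tilt -163.3 yaw -6.5 scale -1.013 toe [ 0.4957 -0.1035  0.    ] bar [ 0.4845 -0.2016 -0.0817]
```

```bash
sed -i "s/,guess)/,guess,bounds=([-.1,-.5,.3,-.4,.8],[1.3,.3,.6,.3,1.1]))/" pfit.py
python3 - <<'E'
from pfit import *
for n,g in(('side18',[.55,-.1,.463,-.155,.95]),('side19',[.4,-.1,.466,-.137,.95])): pfit(cv2.imread(f'pics/{n}.png'),(290,200,430,330),g)
E
```

```text
cost 0.26 tilt 29.3 yaw -7.5 scale 0.922 toe [ 0.453  -0.2318 -0.    ] bar [ 0.4632 -0.154   0.1013]
cost 0.07 tilt 16.7 yaw -6.5 scale 0.925 toe [ 0.4533 -0.2348 -0.    ] bar [ 0.4646 -0.1367  0.0817]
```

```bash
python3 -m inch '[[[0,0.003,0.004,0,0,0,0.9],[0,0.006,0.008,0,0,0,0.9],[0,0.0085,0.012,0,0,0,0.9],[0,0.0105,0.016,0,0,0,0.9],[0,0.0125,0.02,0,0,0,0.9],[0,0.014,0.023,0,0,0,0.9],[0,0.015,0.026,0,0,0,0.9],[0,0.016,0.029,0,0,0,0.9],[0,0.016,0.029,0,0,0,0.9]]]' 30
python3 - <<'E'
from pfit import *
o=st();p=o['position']
pfit(snap('side','side20'),(290,200,430,330),[.05,-.1,p[0],p[1],.92])
E
```

```text
clock: 35.5
position: [0.4673, -0.122, 0.0405]
ee_rot: [0.049, 0.999, 0.0, 0.0]
ft_force: [1.2, 4.0, 0.8]
grip_width: 0.12
grasp_force: 33.3
35.5 [ 0.4673 -0.122   0.0405] [[-0.995, 0.098, 0.001], [0.098, 0.995, 0.0], [-0.001, 0.0, -1.0]] q [-0.65  0.3   0.91  2.06 -0.3   0.92  1.9 ] F [1.2 4.  0.8] 0.11970505562923896 33.34737002849579
cost 0.38 tilt 1.5 yaw -5.6 scale 0.927 toe [ 0.4543 -0.2373 -0.    ] bar [ 0.4657 -0.1211  0.053 ]
```

```bash
python3 -m inch '[[[0,0.001,0.002,0,0,0,0.9],[0,0.001,0.004,0,0,0,0.9],[0,0.001,0.005,0,0,0,0.9],[0,0.001,0.005,0,0,0,0.9]]]' 30; python3 -m inch '[[[0,-0.002,0,0,0,0,0.9],[0,-0.004,0,0,0,0,0.9],[0,-0.005,0,0,0,0,0.9],[0,-0.005,0,0,0,0,0.9]]]' 30;  python3 - <<'E'
from pfit import *
o=st();p=o['position']
pfit(snap('side','side21'),(290,200,430,330),[.05,-.1,p[0],p[1],.92])
E
```

```text
clock: 35.95
position: [0.4669, -0.1215, 0.0354]
ee_rot: [0.049, 0.999, 0.0, 0.0]
ft_force: [-0.0, 4.6, 0.1]
grip_width: 0.118
grasp_force: 33.5
clock: 36.35
position: [0.4664, -0.1265, 0.0355]
ee_rot: [0.049, 0.999, 0.0, 0.0]
ft_force: [1.5, 4.2, 1.1]
grip_width: 0.115
grasp_force: 33.5
36.35 [ 0.4664 -0.1265  0.0355] [[-0.995, 0.099, 0.0], [0.099, 0.995, 0.0], [-0.0, 0.0, -1.0]] q [-0.63  0.31  0.91  2.06 -0.31  0.91  1.92] F [1.5 4.2 1.1] 0.11502646297047836 33.52561712265015
cost 0.38 tilt -1.1 yaw -5.8 scale 0.934 toe [ 0.4534 -0.2439 -0.    ] bar [ 0.4654 -0.1256  0.0477]
```

```bash
python3 -m inch '[[[0,0,0.001,0,0,0,0.9],[0,0,0.003,0,0,0,0.9],[0,0,0.003,0,0,0,0.9]]]' 30; python3 -m inch '[[[0,0,0.001,0,0,0,0.8],[0,0,0.001,0,0,0,0.6],[0,0,0.001,0,0,0,0.3],[0,0,0.001,0,0,0,0],[0,0,0.001,0,0,0,0],[0,0,-0.03,0,0,0,0],[0,0,-0.08,0,0,0,0],[0,0,-0.12,0,0,0,0],[0,0,-0.13,0,0,0,0]]]';  python3 - <<'E'
from pfit import *
o=st();p=o['position']
pfit(snap('side','side22'),(290,200,430,330),[.05,-.1,p[0],p[1],.92])
snap('top','top22')
for c in('top','side'):
    for l,z in [('worn_bush_short',.03),('worn_bush_tall',.031),('worn_pinion',.02),('worn_bearing',.02),('feed_pump',.04)]:
        r=spotter.look_for(l,c)
        print(c,l,[(round(a['conf'],2),np.round(a['pixel']).tolist(),np.round(at(c,a['pixel'],z)[:2],3).tolist()) for a in r[:2]])
E
```

```text
clock: 36.7
position: [0.4667, -0.1259, 0.0335]
ee_rot: [0.049, 0.999, 0.001, -0.0]
ft_force: [-6.3, 8.9, 20.3]
grip_width: 0.12
grasp_force: 35.8
clock: 37.6
position: [0.4681, -0.1274, 0.166]
ee_rot: [0.05, 0.999, 0.001, 0.003]
ft_force: [0.6, -0.6, 0.1]
grip_width: 0.5
grasp_force: 0.0
37.6 [ 0.4681 -0.1274  0.166 ] [[-0.995, 0.1, 0.005], [0.1, 0.995, 0.001], [-0.005, 0.001, -1.0]] q [-0.8   0.05  1.02  1.94 -0.05  1.18  1.7 ] F [ 0.6 -0.6  0.1] 0.5004334507576366 0.0
cost 0.19 tilt -1.8 yaw -5.6 scale 0.936 toe [ 0.4533 -0.244  -0.    ] bar [ 0.465  -0.125   0.0462]
top worn_bush_short [(0.69, [175.0, 224.0], [0.427, 0.408]), (0.22, [165.0, 243.0], [0.378, 0.428])]
top worn_bush_tall [(0.67, [169.0, 245.0], [0.372, 0.417])]
top worn_pinion [(0.6, [189.0, 243.0], [0.379, 0.369])]
top worn_bearing [(0.84, [196.0, 215.0], [0.455, 0.357])]
top feed_pump [(0.72, [307.0, 136.0], [0.679, 0.063])]
side worn_bush_short []
side worn_bush_tall [(0.53, [236.0, 170.0], [0.395, 0.446]), (0.17, [350.0, 279.0], [0.431, -0.198])]
side worn_pinion []
side worn_bearing []
side feed_pump [(0.66, [376.0, 189.0], [0.701, 0.087])]
```

```bash
python3 -m inch '[[[0,0.04,-0.025,0,0,0,0],[-0.04,0.08,-0.025,0,0,0,0],[-0.08,0.12,-0.025,0,0,0,0],[-0.12,0.16,-0.025,0,0,0,0],[-0.16,0.2,-0.025,0,0,0,0],[-0.1985,0.215,-0.025,0,0,0,0],[-0.1985,0.215,-0.025,0,0,0,0],[-0.1985,0.215,-0.025,0,0,0,0]]]' 80;  python3 - <<'E'
from pfit import *
o=st();p=o['position']
s=snap('side','side23');t=snap('top','top23')
print(rel((.687,.067,.072)))
for c in('top','side'):
    print(c,[(round(a['conf'],2),np.round(a['pixel']).tolist()) for a in spotter.look_for('feed_pump',c)[:2]])
print(proj('side',(.687,.067,.096)),proj('top',(.687,.067,.096)))
im=cv2.imread('pics/top0.png');S=cv2.imread('pics/side0.png')
cv2.imwrite('pics/c23.png',np.hstack([cv2.resize(im[110:160,285:330],(360,400),interpolation=2),cv2.resize(S[165:210,355:405],(400,360),interpolation=2)[:360].__class__(0) if 0 else cv2.copyMakeBorder(cv2.resize(S[165:210,355:405],(400,360),interpolation=2),0,40,0,0,0)]))
E
```

```text
clock: 39.0
position: [0.6863, 0.0695, 0.1854]
ee_rot: [0.048, 0.999, -0.001, -0.001]
ft_force: [-0.2, 0.3, -0.3]
grip_width: 0.5
grasp_force: 0.0
39.0 [0.6863 0.0695 0.1854] [[-0.995, 0.096, -0.002], [0.096, 0.995, -0.002], [0.002, -0.002, -1.0]] q [-0.71  0.62  0.84  1.35 -0.45  1.38  1.6 ] F [-0.2  0.3 -0.3] 0.5000245085985582 0.0
[-0.00224749  0.00026735  0.11479536]
top [(0.62, [311.0, 137.0])]
side [(0.66, [377.0, 185.0])]
[377.14648545 174.45796529] [304.6745127  126.03446645]
```

View pics/c23.png

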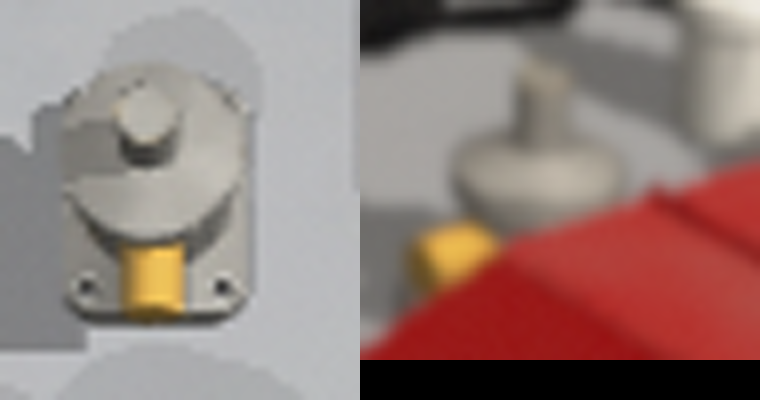

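Run:
```python
from h import *
T=lambda p,z:at('top',(p[0]/8+285-.4,p[1]/8+110-.4),z)[:2]
S=lambda p,z:at('side',((p[0]-360)/8+355-.4,p[1]/8+165-.4),z)[:2]
print(T((148,110),.096),S((548,68),.096))
a,b=T((87,287),.012),T((222,288),.012);print(a,b,np.degrees(np.arctan2(b[1]-a[1],b[0]-a[0]))+90)
a,b=T((75,318),.006),T((240,318),.006);print(a,b,np.degrees(np.arctan2(b[1]-a[1],b[0]-a[0]))+90)
a,b=T((60,190),.01),T((62,300),.01);print(np.degrees(np.arctan2(a[1]-b[1],a[0]-b[0])))
a,b=T((251,130),.01),T((251,300),.01);print(np.degrees(np.arctan2(a[1]-b[1],a[0]-b[0])))
print(rel((.69,.067,.072)))
```

```text
[0.69422352 0.07136244] [0.69473388 0.07307268]
[0.65955905 0.09494478] [0.6605415  0.04740873] 1.183994956345316
[0.6499142  0.09917619] [0.65156781 0.04085348] 1.6240521188700257
3.2872959394844914
1.6722437523138447
[-0.00547599  0.00061124  0.11572516]
```

The crop shows the pump from the top, stub at (148,110), port (155,280), foot edges (60..250); the side part shows the stub at (548,68). Both give the stub at (0.6945, 0.072), with pump yaw about +1.7°.

```bash
python3 -m inch '[[[-0.008,0.003,0.04,0,0,0,0],[-0.008,0.003,0.08,0,0,0,0],[-0.008,0.003,0.1,0,0,0,0],[-0.008,0.003,0.112,0,0,0,0],[-0.008,0.003,0.112,0,0,0,0]]]' 80; python3 -m inch '[[[0,0,0,0,0,0,0.4],[0,0,0,0,0,0,0.8],[0,0,0,0,0,0,0.8],[0,0,0,0,0,0,0.8],[0,0,0,0,0,0,0.8],[0,0,-0.005,0,0,0,0.8],[0,0,-0.02,0,0,0,0.8],[0,0,-0.02,0,0,0,0.8]]]' 80; python3 -c "
from h import *
st()"
```

```text
clock: 39.7
position: [0.6924, 0.0698, 0.0748]
ee_rot: [0.05, 0.999, 0.0, -0.001]
ft_force: [-1.5, 0.2, 0.0]
grip_width: 0.501
grasp_force: 0.0
clock: 40.5
position: [0.6941, 0.0694, 0.0976]
ee_rot: [0.05, 0.999, -0.0, 0.001]
ft_force: [0.3, 0.3, -7.0]
grip_width: 0.17
grasp_force: 78.7
40.5 [0.6941 0.0694 0.0976] [[-0.995, 0.099, 0.002], [0.099, 0.995, -0.0], [-0.002, 0.0, -1.0]] q [-0.69  0.7   0.8   1.42 -0.51  1.23  1.63] F [ 0.3  0.3 -7. ] 0.16988965604431927 78.68029626086354
```

```bash
python3 -m inch '[[[0,0,-0.03,0,0,0,0.8],[0,0,-0.065,0,0,0,0.8],[0,0,-0.1,0,0,0,0.8],[0.03,-0.003,-0.1,0,0,0,0.8],[0.065,-0.006,-0.1,0,0,0.03,0.8],[0.1,-0.01,-0.1,0,0,0.06,0.8],[0.135,-0.013,-0.1,0,0,0.09,0.8],[0.17,-0.017,-0.1,0,0,0.127,0.8],[0.205,-0.02,-0.1,0,0,0.127,0.8],[0.23,-0.03,-0.1,0,0,0.127,0.8]]]' 100; python3 -c "
from h import *
st();print(rel((.462,-.1966,.195)))"
```

```text
clock: 41.5
position: [0.4593, 0.063, 0.1943]
ee_rot: [0.112, 0.994, 0.0, -0.001]
ft_force: [-1.2, 0.1, -7.5]
grip_width: 0.163
grasp_force: 98.5
41.5 [0.4593 0.063  0.1943] [[-0.975, 0.223, -0.002], [0.223, 0.975, 0.0], [0.002, 0.0, -1.0]] q [-1.27 -0.1   1.01  1.94  0.08  1.25  1.06] F [-1.2  0.1 -7.5] 0.1628586259966247 98.48009640196324
[-0.06059182 -0.25247054 -0.00081209]
```

```bash
python3 -m inch '[[[-0.007,-0.03,0,0,0,0,0.8],[-0.015,-0.065,0,0,0,0,0.8],[-0.024,-0.1,0,0,0,0,0.8],[-0.032,-0.135,0,0,0,0,0.8],[-0.04,-0.17,0,0,0,0,0.8],[-0.048,-0.2,0,0,0,0,0.8],[-0.055,-0.23,0,0,0,0,0.8],[-0.0605,-0.2525,0,0,0,0,0.8],[-0.0605,-0.2525,0.03,0,0,0,0.8],[-0.0605,-0.2525,0.06,0,0,0,0.8]]]' 100; python3 -c "
from h import *
st();print(rel((.462,-.1966,.088)))
s=snap('side','side25');snap('top','top25')
for c in('top','side'):
    print(c,[(round(a['conf'],2),np.round(a['pixel']).tolist(),at(c,a['pixel'],.1).round(3)) for a in spotter.look_for('feed_pump',c)[:2]])
"
```

```text
clock: 42.5
position: [0.4639, -0.1984, 0.135]
ee_rot: [0.114, 0.993, -0.0, 0.001]
ft_force: [-0.8, 1.8, -8.2]
grip_width: 0.163
grasp_force: 98.7
42.5 [ 0.4639 -0.1984  0.135 ] [[-0.974, 0.227, 0.002], [0.227, 0.974, -0.0], [-0.002, 0.0, -1.0]] q [-0.75  0.27  1.23  1.93 -0.28  1.13  1.92] F [-0.8  1.8 -8.2] 0.16282835309884341 98.70773714647612
[0.00233615 0.00131316 0.04695876]
top [(0.95, [400.0, 222.0], array([ 0.443, -0.178,  0.1  ]))]
side [(0.82, [361.0, 257.0], array([ 0.436, -0.225,  0.1  ]))]
```

```bash
python3 -m inch '[[[0.002,0.001,0.02,0,0,0,0.8],[0.002,0.001,0.035,0,0,0,0.8],[0.002,0.001,0.043,0,0,0,0.8],[0.002,0.001,0.046,0,0,0,0.8],[0.002,0.001,0.046,0,0,0,0.8]]]' 100;python3 -m inch '[[[0,0,0.003,0,0,0,0.8],[0,0,0.003,0,0,0,0.8]]]' 100
```

```text
clock: 43.2
position: [0.4624, -0.1955, 0.0897]
ee_rot: [0.113, 0.994, -0.0, 0.0]
ft_force: [-0.0, -0.4, -8.9]
grip_width: 0.161
grasp_force: 99.7
clock: 43.4
position: [0.463, -0.195, 0.0875]
ee_rot: [0.112, 0.994, 0.001, 0.0]
ft_force: [-3.6, 3.7, 5.9]
grip_width: 0.162
grasp_force: 101.5
```

```bash
python3 -m inch '[[[0,0,0.001,0,0,0,0.7],[0,0,0.001,0,0,0,0.5],[0,0,0.001,0,0,0,0.2],[0,0,0.001,0,0,0,0.2],[0,0,-0.03,0,0,0,0.1],[0,0,-0.07,0,0,0,0],[0,0,-0.11,0,0,0,0]]]'; python3 -m inch '[[[0.02,0.05,-0.02,0,0,0,0],[0.04,0.1,-0.04,0,0,0,0],[0.05,0.15,-0.04,0,0,0,0],[0.06,0.2,-0.04,0,0,0,0],[0.06,0.25,-0.04,0,0,0,0],[0.06,0.3,-0.04,0,0,0,0],[0.06,0.33,-0.04,0,0,0,0],[0.06,0.33,-0.04,0,0,0,0]]]'
python3 - <<'E'
from pfit import *
st();s=snap('side','side26');t=snap('top','top26')
for c in('top','side'):
    for l,z in [('worn_bush_short',.03),('worn_bush_tall',.031),('worn_pinion',.02),('worn_bearing',.02),('feed_pump',.05),('plate_pad',.01),('part_carton_k',.04)]:
        r=spotter.look_for(l,c)
        print(c,l,[(round(a['conf'],2),np.round(a['pixel']).tolist(),np.round(at(c,a['pixel'],z)[:2],3).tolist()) for a in r[:2]])
# predicted key points
f=corners((.4647,-.1266,.05),0,np.radians(-5.6))
print('stub pred',proj('top',f(.022,.004,.106)),proj('side',f(.022,.004,.106)))
for c,im in(('top',t),('side',s)):
    hsv=cv2.cvtColor(im,cv2.COLOR_BGR2HSV);m=cv2.inRange(hsv,(18,140,120),(32,255,255))
    x,y=(380,190) if c=='top' else (300,200)
    n,_,stt,ce=cv2.connectedComponentsWithStats(m)
    print(c,'yellow',[(stt[i].tolist(),ce[i].round(1).tolist()) for i in range(1,n) if stt[i,4]>15],'port pred',proj(c,f(.022,-.042,.04)))
    q=(proj(c,f(.022,.004,.106))-[0,0]).round().astype(int)
E
```

```text
clock: 44.1
position: [0.4619, -0.1959, 0.1977]
ee_rot: [0.113, 0.994, -0.001, -0.0]
ft_force: [0.6, 1.0, 0.7]
grip_width: 0.497
grasp_force: 0.0
clock: 44.9
position: [0.4776, 0.1447, 0.2364]
ee_rot: [0.11, 0.994, 0.0, 0.0]
ft_force: [-1.1, -1.1, 0.3]
grip_width: 0.5
grasp_force: 0.0
44.9 [0.4776 0.1447 0.2364] [[-0.976, 0.219, 0.001], [0.219, 0.976, 0.0], [-0.001, 0.0, -1.0]] q [-1.22  0.02  0.85  1.8  -0.01  1.33  0.99] F [-1.1 -1.1  0.3] 0.5004771652621437 0.0
top worn_bush_short [(0.82, [172.0, 226.0], [0.423, 0.415])]
top worn_bush_tall [(0.62, [166.0, 242.0], [0.379, 0.424]), (0.34, [418.0, 223.0], [0.449, -0.243])]
top worn_pinion [(0.7, [188.0, 242.0], [0.383, 0.372])]
top worn_bearing [(0.65, [187.0, 218.0], [0.446, 0.379])]
top feed_pump [(0.83, [403.0, 217.0], [0.46, -0.197])]
top plate_pad [(0.67, [382.0, 219.0], [0.459, -0.149])]
top part_carton_k [(0.88, [431.0, 269.0], [0.328, -0.272]), (0.74, [443.0, 183.0], [0.557, -0.308])]
side worn_bush_short [(0.49, [250.0, 168.0], [0.443, 0.442])]
side worn_bush_tall [(0.43, [233.0, 170.0], [0.389, 0.456])]
side worn_pinion [(0
[... 231 characters left out ...]
k [(0.96, [440.0, 295.0], [0.542, -0.327]), (0.87, [320.0, 334.0], [0.308, -0.296])]
stub pred [407.76902264 214.22243029] [364.28570764 242.65921309]
top yellow [([398, 228, 7, 8, 50], [400.8, 231.5])] port pred [400.35261926 234.41760637]
side yellow [([341, 0, 44, 81, 598], [350.3, 39.9]), ([391, 0, 8, 34, 186], [394.2, 16.3]), ([388, 0, 71, 109, 1731], [409.6, 57.9]), ([464, 0, 15, 32, 299], [470.9, 14.2]), ([510, 0, 122, 119, 1786], [552.3, 66.5]), ([589, 0, 21, 39, 233], [600.5, 14.8]), ([477, 54, 46, 12, 223], [503.6, 58.9]), ([457, 59, 11, 15, 90], [463.4, 65.4]), ([624, 249, 11, 7, 50], [629.2, 251.8]), ([339, 268, 15, 12, 129], [346.2, 273.1])] port pred [342.51133214 275.83839459]
```

```bash
python3 -c "
from h import *
print(order.hand_in())"
```

```text
the job is handed in; nothing more can be done
None
```

I handed the job in at about 45 s: all four worn parts are in the bin, the plate was rested tilted on its toe and pivoted down flat about 1 mm from the stop bar, and the pump is on the pad, but the hand-in returned no verdict and I checked the pump's final placing only by detections in the last camera images.

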